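# Level the glue-up stand and weight the joint

## Task

Set up the glued panel on the little levelling stand for pressing: put every wooden offcut that lies on the panel into the steel scrap tray, and spin the knurled collar on its threaded rod until the free end of the plate is flush with the top of the brass gauge post, so that the panel is level. Only then lift each pressing weight up and off its hook and stand it upright on the panel, centred on the glue seam with its whole foot on the panel. Leave the wax tin and the sanding block where they are, and let go of everything.

Things in the scene. Friction and masses are not known exactly. Their poses are not given: they have to be found in the camera images.
- stand: Fixed levelling stand, base board 150 x 430 x 16 mm. Origin: centre of its underside; x across, y along it from the hinged end to the screw end, z up. A plywood plate, hinged across the -y end (line at y -190, z 64 mm), carries the glued panel; the collar holds its other end. Threaded rod: fixed, upright, at x 0, y +145 mm, 17 mm diameter, top at z 125 mm.
- collar_lift (a joint): Height of collar on rod, m: 0 = plate level, negative = too low; starts 9 to 17 mm low; stops at -22 and +5 mm. Right-hand quick thread, lead 20 mm: one turn counter-clockwise seen from above raises collar and plate end together 20 mm, clockwise lowers. Needs 0.15 N m, stays where left; it climbs the rod as it turns, so the hand must rise with it.
- collar_top (a point): Centre of the top face of the knurled steel collar round the rod. Knurled part: 52 mm diameter, from 0 to 26 mm below this point; under it a 34 mm neck 16 mm long stands on the plate (42 mm below this point). The rod stands 9 mm above this point when level, more when low. The panel's edge is 80 mm from the rod's axis, its top 24 mm below this point when level.
- seam_mid (a point): Middle of the glue seam on the panel's upper face; 92 mm above the bench when level. Panel: two glued boards, 140 mm wide (x), 250 mm long (y), 18 mm thick, fixed on the hinged plate and tilting with it. The seam is the dark line along y at x = 0, y toward the collar. A weight's whole foot is on the panel within 90 mm of this point along y.
- plate_end (a point): Middle of the upper edge of the plate's free end, just beside the brass gauge post (12 mm in diameter, fixed on the stand at its y = +203 mm), whose flat top is 74 mm above the bench. Flush with it, the plate is level.
- rack: Fixed wooden rack; origin under the middle hook at bench level, y along the row. A rail (x 65 to 87, z 113 to 147 mm, 300 long, on end posts) holds 3 steel hooks pointing along -x at y = -90, 0, +90 mm: 8 mm bars, seat (upper side) at x 0, z 145 mm, upturned tip at x -17, 12 mm above it, 30 mm stop disc at x 11 to 15. To take a weight off: lift it 15 to 32 mm, then draw it 30 mm or more along -x.
- tray: Fixed flat sheet-steel scrap tray, 160 mm (its x) by 260 mm (its y), rim 26 mm high, floor 2 mm thick; origin: centre of its underside.
- wax: Round brown wax tin, 67 mm in diameter, 36 mm high, bystander, loose; origin: centre of underside.
- sander: Wooden sanding block 62 x 110 x 38 mm, bystander, loose; origin: centre of underside.
- weight_0: Steel pressing weight, 0.45 kg, 128 mm tall; origin: centre of underside, z up. Foot 70 mm diameter, 30 mm high; above it an eye (window along x, 34 mm wide in y, z 30 to 74 mm) under a crossbar (z 74 to 82 mm, 50 mm along y, 10 mm thick); on top a wooden grip, 22 mm diameter, z 82 to 122 mm, cap 27 mm wide to z 128. Hangs upright by the crossbar on a hook. 2 or 3 are present; None: absent.
- weight_1: Steel pressing weight, 0.45 kg, 128 mm tall; origin: centre of underside, z up. Foot 70 mm diameter, 30 mm high; above it an eye (window along x, 34 mm wide in y, z 30 to 74 mm) under a crossbar (z 74 to 82 mm, 50 mm along y, 10 mm thick); on top a wooden grip, 22 mm diameter, z 82 to 122 mm, cap 27 mm wide to z 128. Hangs upright by the crossbar on a hook. 2 or 3 are present; None: absent.
- weight_2: Steel pressing weight, 0.45 kg, 128 mm tall; origin: centre of underside, z up. Foot 70 mm diameter, 30 mm high; above it an eye (window along x, 34 mm wide in y, z 30 to 74 mm) under a crossbar (z 74 to 82 mm, 50 mm along y, 10 mm thick); on top a wooden grip, 22 mm diameter, z 82 to 122 mm, cap 27 mm wide to z 128. Hangs upright by the crossbar on a hook. 2 or 3 are present; None: absent.
- blank_0: Wooden offcut (perch blank), 45 x 85 x 26 mm (x, y, z); origin: centre of its underside. Lies on the panel at the start. Two or three offcuts are present; None means absent.
- blank_1: Wooden offcut (perch blank), 40 x 80 x 22 mm (x, y, z); origin: centre of its underside. Lies on the panel at the start. Two or three offcuts are present; None means absent.
- blank_2: Wooden offcut (perch blank), 50 x 95 x 28 mm (x, y, z); origin: centre of its underside. Lies on the panel at the start. Two or three offcuts are present; None means absent.
There are look-alikes about, which are no part of the job. What is shaped like the weight_0 but blue or red is not meant.

How it is judged:
By the outcome, as a careful person would: the job done as asked, in the order asked, and still so for the second after the job is handed in, with the robot touching nothing.
Of weight_0, weight_1, weight_2 only 2 to 3 are there at a start; the rules pass over those that are not, and their reading is None.
Of blank_0, blank_1, blank_2 only 2 to 3 are there at a start; the rules pass over those that are not, and their reading is None.
At some moment in a run one of weight_0, weight_1, weight_2 may be knocked a few centimetres aside while the robot is not near it.
Once in a run the grip may slacken for a moment while it holds something.
It also fails if it takes over 210 s, if anything falls off the work surface, if the arm or the gripper's body presses on something with over 40 N, if the wrist force passes 120 N, or if a joint passes its speed limit or range.

## Robot

A 7-joint arm with a two-finger parallel gripper is mounted at the origin on a cart in front of the work surface, level with it; the furniture and walls round the work are solid. World frame = base frame: x ahead of the robot, y to its left, z up, the work surface at z = 0. Lengths are in m, angles in rad, forces in N, time in s.
With the tool pointing down it reaches from about 0.425 to 0.925 m from the base axis. Payload 6.8 kg.
Tool frame: the origin (TCP) lies at the very end of the fingers, on their centre line; the grasp point (between the pads) lies 19 mm behind it; z points along the fingers, y is the line along which they close (so a half turn about z gives the same grasp; the last joint's range is limited). The gripper opens to 85 mm and grips with 20 to 120 N. Pads are 22 mm wide; open, the fingers measure 114 mm over their backs; the gripper's body (76 mm by 85 mm) begins 54 mm behind the grasp point. The pads swing forward as they close: fully open they stand 13 mm farther back than shut.
Start: joints at [-1.309, 0.477, 0.022, 1.555, -0.011, 1.109, -0.083], TCP at [0.244, 0.629, 0.231] pointing down, gripper open.
Joint ranges: [-2.96, 2.96], [-0.34, 2.1], [-1.41, 1.46], [0.24, 2.44], [-1.37, 4.51], [0.17, 1.92], [-2.96, 2.96]. Speed limits (rad/s): [2.39, 2.39, 3.14, 3.14, 3.14, 3.14, 3.14].

## Interface

Orientations are given as a unit quaternion [w, x, y, z].
In Python, from station import get_obs, read_camera, hand_in gives the robot as it stands.
- The arm moves only by the tool arm_command, never from a script. Its argument "commands" is one flat list of numbers, 7 for each row, row after row: the shift along the tool's x, y, z in m, then the turn, a rotation vector about the tool's x, y, z in degrees, then the opening, from 0 (shut) to 1 (fully open). In form: [tx, ty, tz, rx, ry, rz, fingers, tx, ty, tz, rx, ry, rz, fingers, ...]. A call has 1 to 8 rows; each row is the pose to reach, as a shift and turn from the pose commanded when the call began, along the tool's axes at that moment; what a row does not reach only later rows make up. A row lasts 1/10 s, in which the tool goes at most 50 mm and 8.59 degrees, less where a joint would pass 70% of its speed; a pose out of reach is approached as far as the arm can. A call with a gripper value outside its range is refused whole. The fingers move at their own pace and stop on an object; "force" is the grip in N (left out, the last holds). Time passes only in rows, so rows that repeat a pose let the fingers close. It gives the time, the measured TCP pose, the force, the opening and the grip force at its end, in the units of the state.
- get_obs(): the state, without advancing time (a new reading comes with each control period).
- read_camera(name): name is "scene" or "side" or "wrist"; returns a dict with "img" (480x640x3 uint8, red, green, blue), "camera_matrix" (3x3 intrinsics, pixels), "k1" (the pictures are not rectified: a ray, as slopes to the right and down, at radius r is drawn at 1 + k1 r^2 times it, then the intrinsics apply), "pose" (4x4, takes a point from camera to world coordinates). Camera axes: x right, y down, z forward; pixel columns grow to the right and rows downward; lengths in m; the calibration is good to about 2 mm. A picture is of the moment at which its call begins. There is no depth.
- hand_in(): hands the job in; it is judged then, once.
The state is a dict: "t": time; "q": joint angles; "joint_vel": joint speeds; "joint_torque": joint torques, N m; "eef_pos": TCP position; "tool_rot": TCP orientation; "contact_force": force on the tool from outside, world axes, zero at the start; "torque": the same for the moment, N m; "gripper_width": opening from 0.0 (shut) to 1.0 (fully open); "grasp_force": force on a finger pad.
Only numpy, scipy, OpenCV 4.12 (cv2) and the standard library are available. Lean on these libraries where they do the work, as an engineer would, in place of code of your own. Each camera call takes 0.05 s, during which the arm holds its last target. There are 200 camera calls.

## Working session

There is one attempt and no reset: what is moved stays moved. The work goes in short steps, Python scripts to look and compute and a tool call to move; the robot and the scene stay as the last step left them, time stands still between calls to the robot, and variables do not carry over. Pictures are saved under pics/ and viewed, at most 14 in all, crops included, and the job is handed in when it is done.

Besides the shell and the picture viewer there is one more tool, called after "Emit:" as name(argument=value, ...) on one line, values as JSON. arm_command: Moves the arm, as the interface text tells. Its arguments: {"type":"object","properties":{"commands":{"type":"array","items":{"type":"number"}},"force":{"type":"number"}},"required":["commands"]}

```bash
mkdir -p pics; cat > h.py <<'E'
import numpy as np, cv2, json
from station import get_obs, read_camera
from scipy.spatial.transform import Rotation as R
def cam(n,save=None):
    c=read_camera(n); 
    if save: cv2.imwrite(f'pics/{save}.png',c['img'][:,:,::-1]); np.savez(f'pics/{save}.npz',**{k:np.array(c[k]) for k in('camera_matrix','k1','pose','img')})
    return c
def load(s): 
    z=np.load(f'pics/{s}.npz'); return {k:z[k] for k in z}
def ray(c,u,v):
    K=c['camera_matrix'];a=np.array([(u-K[0,2])/K[0,0],(v-K[1,2])/K[1,1]]);s=a.copy()
    for _ in range(20): s=a/(1+float(c['k1'])*(s@s))
    P=c['pose'];return P[:3,3],P[:3,:3]@np.array([s[0],s[1],1])
def atz(c,u,v,z):
    o,d=ray(c,u,v);return o+d*(z-o[2])/d[2]
def proj(c,p):
    P=c['pose'];q=P[:3,:3].T@(np.array(p)-P[:3,3]);s=q[:2]/q[2];s=s*(1+float(c['k1'])*(s@s));K=c['camera_matrix']
    return np.array([K[0,0]*s[0]+K[0,2],K[1,1]*s[1]+K[1,2]])
def tri(*obs):
    A=np.zeros((3,3));b=np.zeros(3)
    for c,u,v in obs:
        o,d=ray(c,u,v);d/=np.linalg.norm(d);M=np.eye(3)-np.outer(d,d);A+=M;b+=M@o
    return np.linalg.solve(A,b)
def rot():
    q=get_obs()['tool_rot'];return R.from_quat([q[1],q[2],q[3],q[0]])
def crop(s,x0,y0,w,h,f,name):
    im=cv2.imread(f'pics/{s}.png')[y0:y0+h,x0:x0+w];cv2.imwrite(f'pics/{name}.png',cv2.resize(im,None,fx=f,fy=f,interpolation=cv2.INTER_CUBIC))
E
python3 - <<'E'
from h import *
np.set_printoptions(precision=4,suppress=True)
for n in('scene','side','wrist'):
    c=cam(n,n+'0');print(n,c['pose'],c['camera_matrix'][0,0],c['k1'])
o=get_obs();print(o['t'],o['eef_pos'],rot().as_matrix(),o['contact_force'])
E
```

```text
scene [[ 0.5132 -0.6551  0.5546 -0.0589]
 [-0.8583 -0.3944  0.3283 -0.3902]
 [ 0.0037 -0.6445 -0.7646  0.9887]
 [ 0.      0.      0.      1.    ]] 447.8295921956039 -0.11177084319605012
side [[ 0.9343 -0.2248  0.2768  0.2323]
 [-0.3561 -0.6291  0.691  -0.8423]
 [ 0.0188 -0.7441 -0.6678  0.9191]
 [ 0.      0.      0.      1.    ]] 542.5217127434962 -0.03555269655357133
wrist [[ 0.3607  0.8921  0.2723  0.1737]
 [ 0.9327 -0.3444 -0.1072  0.6571]
 [-0.0019  0.2926 -0.9562  0.3726]
 [ 0.      0.      0.      1.    ]] 407.1157929760196 0.011344961608743546
0.15 [0.2439 0.6289 0.2306] [[-0.9324  0.3614 -0.0004]
 [ 0.3614  0.9324 -0.0013]
 [-0.0001 -0.0014 -1.    ]] [ 0.611   0.1487 -0.2513]
```

View pics/scene0.png

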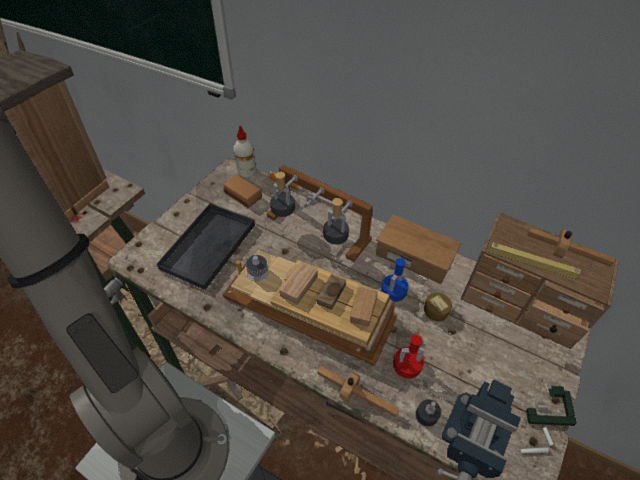

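View pics/side0.png

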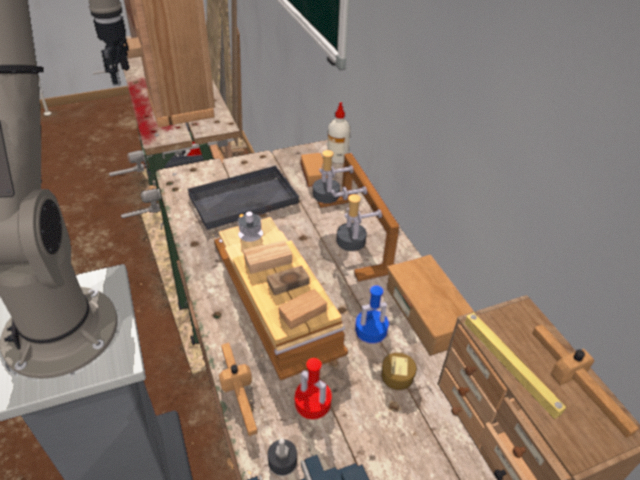

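```bash
python3 - <<'E'
from h import *
crop('scene0',215,160,200,150,4,'c1'); crop('scene0',215,225,200,140,4,'c2'); crop('side0',200,130,200,150,4,'c3'); crop('side0',200,200,200,150,4,'c4')
E
```

```text
(no output)
```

View pics/c2.png

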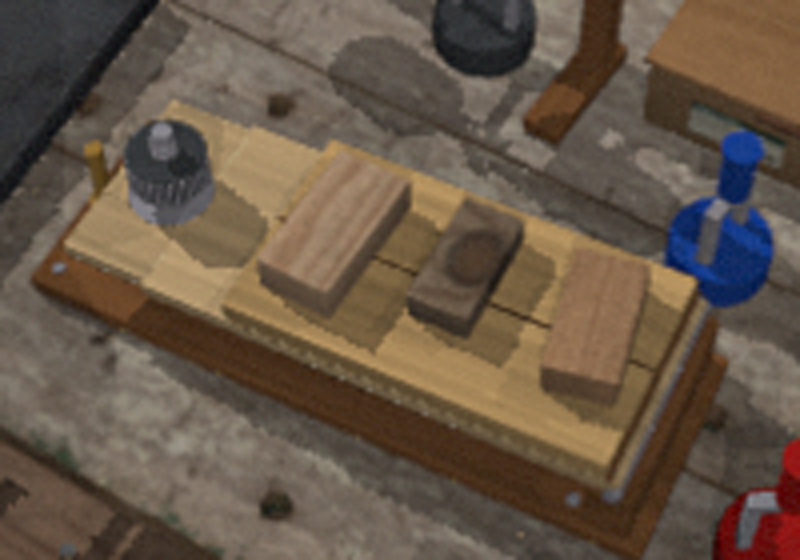

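View pics/c1.png

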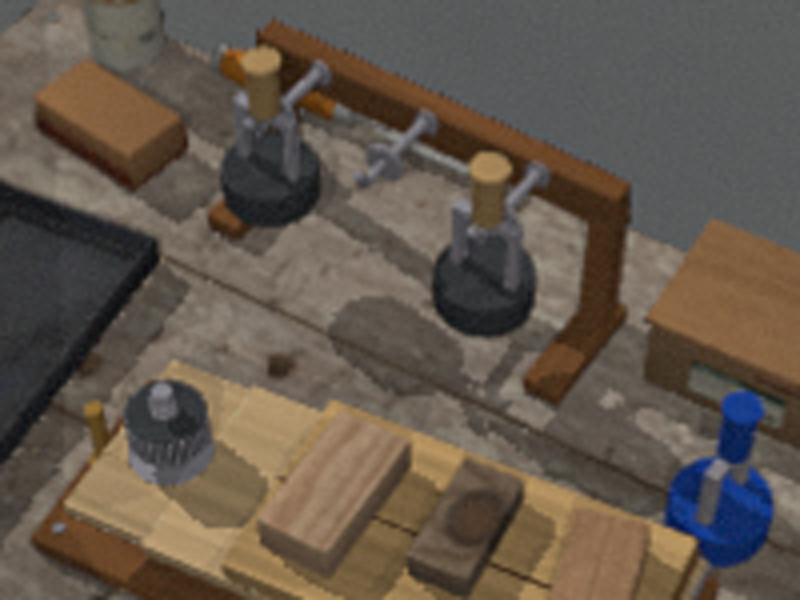

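View pics/c4.png

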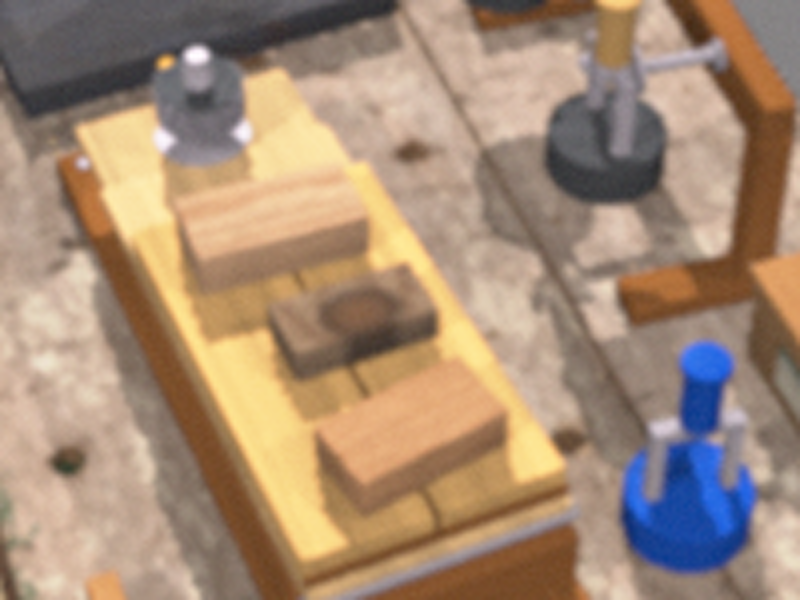

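View pics/c3.png

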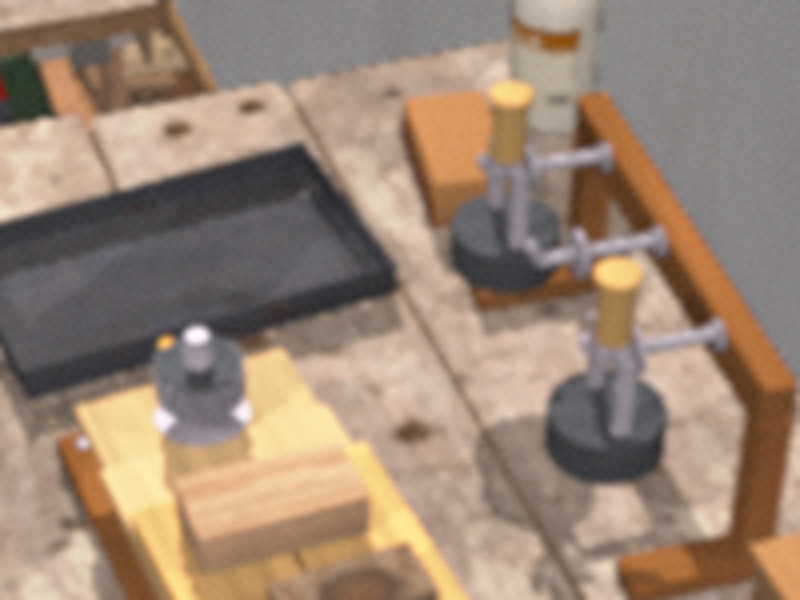

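Candidates: weights are black at scene (283,190) and (338,215). The look-alikes are the blue one (397,280), the red one (408,357) and the small black one (428,410). Offcuts on the panel: A (299,281), B, the dark one (331,291), and C (364,305). The wood block on the bench at (242,190) is the sander, and the wax tin is at (437,306). The hooked black pair and all three offcuts match the description.

```bash
cat > fit.py <<'E'
from h import *
from scipy.optimize import least_squares
np.set_printoptions(precision=4,suppress=True)
S,D=load('scene0'),load('side0')
s2=lambda x,y:(S,215+x/4,225+y/4); s1=lambda x,y:(S,215+x/4,160+y/4)
d4=lambda x,y:(D,200+x/4,200+y/4); d3=lambda x,y:(D,200+x/4,130+y/4)
def w(p,L):
    x,y,yaw,d=p;X,Y,Z,t=L
    if t: th=np.arcsin(d/.335);a,b=Y+.19,Z-.064;Y=-.19+a*np.cos(th)-b*np.sin(th);Z=.064+a*np.sin(th)+b*np.cos(th)
    c,s=np.cos(yaw),np.sin(yaw);return np.array([x+c*X-s*Y,y+s*X+c*Y,Z])
obs=[((.07,.065,.092,1),s2(335,142)),((.07,-.185,.092,1),s2(697,285)),((-.07,-.185,.092,1),s2(607,470)),((-.07,.065,.092,1),s2(225,307)),
((0,.145,.125,0),s2(162,126)),((0,.145,.125,0),d4(197,52)),((0,.203,.074,0),s2(93,146)),((.07,-.185,.092,1),d4(565,470)),((.07,.065,.092,1),d4(365,165)),((-.075,.215,.016,0),s2(33,280)),((-.07,-.185,.092,1),d4(303,565))]
f=lambda p:np.concatenate([proj(o[0],w(p,L))-o[1:] for L,o in obs])
if __name__=='__main__':
    r=least_squares(f,[.6,0,0,-.013],loss='soft_l1',x_scale=[.01,.01,.01,.01]);print(r.x,f(r.x).reshape(-1,2))
    p=r.x;np.save('stand.npy',p);print('seam',w(p,(0,-.06,.092,1)),'collar',w(p,(0,.145,.116,1)),'gauge',w(p,(0,.203,.074,0)))
    for n,cs,h in(('A',[(340,150),(412,187),(330,292),(260,262)],.028),('B',[(467,200),(523,232),(465,312),(410,285)],.022),('C',[(575,247),(648,258),(620,385),(543,370)],.026)):
        q=np.array([atz(*s2(*c),.085+h) for c in cs]);
        for _ in range(3):
            m=q.mean(0);c,s=np.cos(p[2]),np.sin(p[2]);ly=-s*(m[0]-p[0])+c*(m[1]-p[1]);zt=w(p,(0,ly,.092,1))[2]
            q=np.array([atz(*s2(*c_),zt+h) for c_ in cs])
        m=q.mean(0);lx=c*(m[0]-p[0])+s*(m[1]-p[1]);v=(q[0]+q[1]-q[2]-q[3])/2;u=(q[1]+q[2]-q[0]-q[3])/2
        print(n,m,'panel z',zt,'local',lx,ly,'long',np.linalg.norm(v),'wid',np.linalg.norm(u),'yaw long deg',np.degrees(np.arctan2(v[1],v[0])),np.degrees(np.arctan2(u[1],u[0])))
    print('weights',tri(s1(262,60),d3(512,95)),tri(s1(490,162),d3(617,273)))
    t=np.array([atz(S,*c,.026) for c in((210,206),(255,238),(206,286),(160,264))]);print('tray',t,t.mean(0))
E
python3 fit.py
```

```text
[ 0.4572 -0.0568  0.0689 -0.0145] [[-0.5473 -0.3435]
 [ 0.4482 -1.4559]
 [ 0.0395 -0.6996]
 [-0.9905 -0.5199]
 [ 0.3026  1.0683]
 [-0.0886  1.5742]
 [ 0.5943  0.2248]
 [ 0.3267  0.2676]
 [ 0.059   0.7989]
 [-1.084  -1.0577]
 [-0.9469  0.3052]]
seam [ 0.4612 -0.1156  0.0864] collar [0.447  0.0897 0.1015] gauge [0.4432 0.1457 0.074 ]
A [ 0.4527 -0.0341  0.1108] panel z 0.08276671068227874 local -0.002904721407966515 0.022948190682042888 long 0.09216074281510334 wid 0.04966301526824544 yaw long deg 0.7083753856706766 -88.71308747060368
B [ 0.4725 -0.1129  0.1082] panel z 0.08622210052019283 local 0.011470556744162443 -0.056970411026241806 long 0.06861498638935556 wid 0.0386972208944666 yaw long deg 0.09353015404790138 -92.10910221041246
C [ 0.4721 -0.1991  0.1159] panel z 0.0899387925467461 local 0.005081426354236794 -0.14293258712668985 long 0.08744756996588661 wid 0.04347764749539131 yaw long deg 15.873826194237664 -70.78624440050284
weights [0.6651 0.1565 0.198 ] [ 0.6539 -0.023   0.2013]
tray [[0.5946 0.3803 0.026 ]
 [0.5614 0.1863 0.026 ]
 [0.3605 0.199  0.026 ]
 [0.3503 0.3554 0.026 ]] [0.4667 0.2802 0.026 ]
```

```bash
cat >> h.py <<'E'
def go(x,y,z,az):
    """print tool shift/rotvec to reach pointing-down pose, tool y at azimuth az deg (mod 180)"""
    o=get_obs();r=rot();p=np.array(o['eef_pos']);best=None
    for a in(az,az+180):
        a=np.radians(a);Y=np.array([np.cos(a),np.sin(a),0]);Z=np.array([0,0,-1.]);T=R.from_matrix(np.c_[np.cross(Y,Z),Y,Z])
        v=np.degrees((r.inv()*T).as_rotvec())
        if best is None or np.linalg.norm(v)<np.linalg.norm(best): best=v
    print('cmd',np.round(r.inv().apply(np.array([x,y,z])-p),4),np.round(best,2),'at',np.round(p,4),'q7',round(o['q'][6],2),'t',o['t'])
E
python3 -c "
from h import *
go(.453,-.034,.24,90)"
```

```text
cmd [-0.4346 -0.5426 -0.0086] [-8.000e-02 -1.000e-02 -2.119e+01] at [0.2439 0.6289 0.2306] q7 -0.08 t 0.15
```

Emit:
arm_command(commands=[-0.4346,-0.5426,-0.0086,0,0,-21.2,1,-0.4346,-0.5426,-0.0086,0,0,-21.2,1,-0.4346,-0.5426,-0.0086,0,0,-21.2,1,-0.4346,-0.5426,-0.0086,0,0,-21.2,1,-0.4346,-0.5426,-0.0086,0,0,-21.2,1,-0.4346,-0.5426,-0.0086,0,0,-21.2,1,-0.4346,-0.5426,-0.0086,0,0,-21.2,1,-0.4346,-0.5426,-0.0086,0,0,-21.2,1])

```text
t: 0.95
eef_pos: [0.3644, 0.2458, 0.2363]
tool_rot: [0.0, -0.0, 1.0, 0.0]
contact_force: [0.9, -0.3, 0.7]
gripper_width: 1.003
grasp_force: 0.0
```

```bash
python3 -c "
from h import *
go(.453,-.034,.24,90)"
```

```text
cmd [-0.0885 -0.2798 -0.0038] [0.01 0.   0.02] at [0.3644 0.2458 0.2363] q7 0.85 t 0.95
```

Emit:
arm_command(commands=[-0.0885,-0.2798,-0.0038,0,0,0,1,-0.0885,-0.2798,-0.0038,0,0,0,1,-0.0885,-0.2798,-0.0038,0,0,0,1,-0.0885,-0.2798,-0.0038,0,0,0,1,-0.0885,-0.2798,-0.0038,0,0,0,1,-0.0885,-0.2798,-0.0038,0,0,0,1,-0.0885,-0.2798,-0.0038,0,0,0,1,-0.0885,-0.2798,-0.0038,0,0,0,1])

```text
t: 1.75
eef_pos: [0.4527, -0.0325, 0.2399]
tool_rot: [-0.0, 0.001, 1.0, 0.0]
contact_force: [-0.8, 0.6, -0.0]
gripper_width: 1.002
grasp_force: 0.0
```

```bash
python3 -c "
from h import *
cam('wrist','w1')
go(.453,-.034,.086,90)"
```

```text
cmd [-0.0006 -0.0027  0.1538] [ 0.02 -0.04  0.01] at [ 0.4525 -0.0313  0.2398] q7 1.55 t 1.8
```

View pics/w1.png

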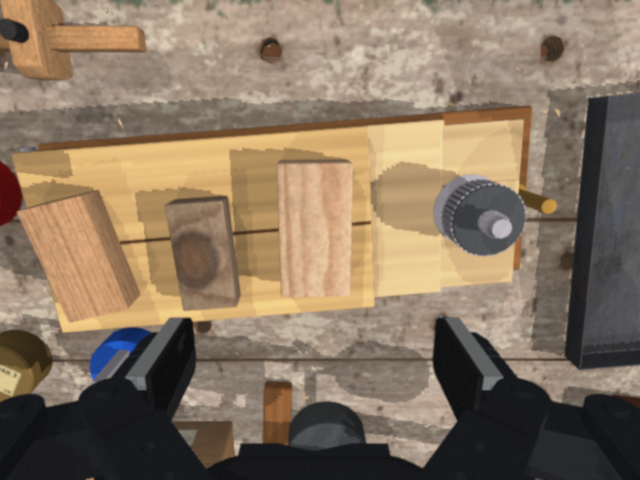

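```bash
python3 -c "
from h import *
np.set_printoptions(precision=4,suppress=True)
W=load('w1')
for n,cs,z in(('A',[(279,162),(351,162),(350,297),(281,295)],.1108),('B',[(168,204),(228,199),(238,304),(184,309)],.1082),('C',[(22,211),(80,193),(129,302),(67,320)],.1159)):
    q=np.array([atz(W,*c,z) for c in cs]);u=(q[1]+q[2]-q[0]-q[3])/2;v=(q[2]+q[3]-q[0]-q[1])/2
    print(n,q.mean(0),np.linalg.norm(u),np.linalg.norm(v),np.degrees(np.arctan2(u[1],u[0])),np.degrees(np.arctan2(v[1],v[0])))
print('collar',atz(W,485,219,.1015),'rod',atz(W,500,227,.125),'gauge',atz(W,549,206,.074))
print('tray', [atz(W,*c,.026) for c in((590,98),(568,360))])
"
```

```text
A [ 0.4505 -0.0305  0.1108] 0.0485671101541333 0.0953888688418586 88.97819678421949 0.1826009472725885
B [ 0.4685 -0.1088  0.1082] 0.0406754506513231 0.07827282885675223 95.16778266476658 2.1531699316000794
C [ 0.4678 -0.1955  0.1159] 0.04513589259708065 0.08113942940997437 106.7297350884246 13.129707714177115
collar [0.4435 0.0892 0.1015] rod [0.4433 0.0895 0.125 ] gauge [0.4399 0.1486 0.074 ]
tray [array([0.36  , 0.1947, 0.026 ]), array([0.6052, 0.221 , 0.026 ])]
```

Emit:
arm_command(commands=[0.0005,-0.001,0.1,0,0,0,0.78,0.0005,-0.001,0.12,0,0,0,0.78,0.0005,-0.001,0.12,0,0,0,0.78,0.0005,-0.001,0.149,0,0,0,0.78,0.0005,-0.001,0.149,0,0,0,0.78,0.0005,-0.001,0.149,0,0,0,0.2,0.0005,-0.001,0.149,0,0,0,0.2,0.0005,-0.001,0.149,0,0,0,0.2], force=60)

```text
t: 2.6
eef_pos: [0.4534, -0.0323, 0.0925]
tool_rot: [0.001, -0.0, 1.0, 0.0]
contact_force: [0.4, 0.2, 0.0]
gripper_width: 0.572
grasp_force: 61.8
```

Emit:
arm_command(commands=[0,0,0,0,0,0,0.2,0,0,0,0,0,0,0.2,0,0,0,0,0,0,0.2,0,0,0,0,0,0,0.2,0,0,-0.05,0,0,0,0.2,0,0,-0.1,0,0,0,0.2,0,0,-0.1,0,0,0,0.2])

```text
t: 3.3
eef_pos: [0.4563, -0.0331, 0.1968]
tool_rot: [0.005, 0.0, 1.0, 0.001]
contact_force: [0.5, 0.1, -0.6]
gripper_width: 0.568
grasp_force: 62.8
```

```bash
python3 -c "
from h import *
go(.41,.297,.20,96)"
```

```text
cmd [ 0.0465  0.3301 -0.0031] [ 0.08  0.63 -6.03] at [ 0.4563 -0.0331  0.1968] q7 1.6 t 3.3
```

Emit:
arm_command(commands=[0.0445,0.333,-0.0031,0,0.6,-6,0.2,0.0445,0.333,-0.0031,0,0.6,-6,0.2,0.0445,0.333,-0.0031,0,0.6,-6,0.2,0.0445,0.333,-0.0031,0,0.6,-6,0.2,0.0445,0.333,-0.0031,0,0.6,-6,0.2,0.0445,0.333,-0.0031,0,0.6,-6,0.2,0.0445,0.333,-0.0031,0,0.6,-6,0.2,0.0445,0.333,-0.0031,0,0.6,-6,0.2])

```text
t: 4.1
eef_pos: [0.4058, 0.3061, 0.1939]
tool_rot: [-0.005, -0.057, 0.998, 0.001]
contact_force: [0.6, 0.5, -0.2]
gripper_width: 0.569
grasp_force: 62.7
```

```bash
python3 -c "
from h import *
go(.412,.300,.019,96); print(get_obs()['gripper_width'])"
```

```text
cmd [-0.0073 -0.0073  0.1749] [ 0.17 -0.6   0.49] at [0.4058 0.3061 0.1939] q7 0.98 t 4.1
0.5694421219098378
```

Emit:
arm_command(commands=[0,0,0.05,0,0,0,0.2,0,0,0.1,0,0,0,0.2,0,0,0.14,0,0,0,0.2,0,0,0.172,0,0,0,0.2,0,0,0.172,0,0,0,0.2,0,0,0.172,0,0,0,0.2])

```text
t: 4.7
eef_pos: [0.4061, 0.2993, 0.0224]
tool_rot: [-0.006, -0.052, 0.999, -0.0]
contact_force: [-0.2, 0.4, -0.0]
gripper_width: 0.57
grasp_force: 62.7
```

```bash
python3 -c "
from h import *
go(.412,.300,.019,96); o=get_obs();print(o['gripper_width'],o['contact_force'])"
```

```text
cmd [-0.006   0.0001  0.0033] [-0.02 -0.64 -0.04] at [0.4061 0.2993 0.0224] q7 1.05 t 4.7
0.5701463619614658 [-0.22902364  0.44984108 -0.01549536]
```

Emit:
arm_command(commands=[0,0,0.005,0,0,0,0.2,0,0,0.005,0,0,0,0.72,0,0,0.005,0,0,0,0.72,0,0,0.005,0,0,0,0.72,0,0,-0.04,0,0,0,0.72,0,0,-0.09,0,0,0,0.72,0,0,-0.14,0,0,0,0.72,0,0,-0.16,0,0,0,0.72])

```text
t: 5.5
eef_pos: [0.4096, 0.3015, 0.1873]
tool_rot: [-0.002, -0.052, 0.999, 0.003]
contact_force: [-0.3, 0.6, 0.1]
gripper_width: 0.722
grasp_force: 0.0
```

```bash
python3 -c "
from h import *
go(.470,-.110,.19,93); o=get_obs();print(o['gripper_width'],o['contact_force'])"
```

```text
cmd [-0.0172 -0.4156 -0.005 ] [ 0.3  -0.27  2.99] at [0.4096 0.3015 0.1873] q7 0.99 t 5.5
0.7215747958049264 [-0.2983716   0.57219235  0.12930331]
```

Emit:
arm_command(commands=[-0.017,-0.4156,-0.005,0,0,3,0.72,-0.017,-0.4156,-0.005,0,0,3,0.72,-0.017,-0.4156,-0.005,0,0,3,0.72,-0.017,-0.4156,-0.005,0,0,3,0.72,-0.017,-0.4156,-0.005,0,0,3,0.72,-0.017,-0.4156,-0.005,0,0,3,0.72,-0.017,-0.4156,-0.005,0,0,3,0.72,-0.017,-0.4156,-0.005,0,0,3,0.72])

```text
t: 6.3
eef_pos: [0.4658, -0.0975, 0.1872]
tool_rot: [-0.005, -0.026, 1.0, 0.0]
contact_force: [1.5, 0.1, -0.5]
gripper_width: 0.72
grasp_force: 0.0
```

Emit:
arm_command(commands=[-0.017,-0.0156,0,0,0,0,0.72,0,0,0,0,0,0,0.72,0,0,0,0,0,0,0.72])

```text
t: 6.6
eef_pos: [0.4641, -0.0951, 0.1863]
tool_rot: [-0.006, -0.026, 1.0, 0.0]
contact_force: [-0.0, 0.9, 0.2]
gripper_width: 0.722
grasp_force: 0.0
```

```bash
python3 -c "
from h import *
go(.470,-.110,.094,93); o=get_obs();print(o['gripper_width'],o['contact_force'])"
```

```text
cmd [-0.0063 -0.0152  0.0922] [ 0.07 -0.7  -0.03] at [ 0.4641 -0.0951  0.1863] q7 1.82 t 6.6
0.7218308089674695 [-0.01495437  0.89113865  0.19547409]
```

Emit:
arm_command(commands=[-0.0063,-0.0152,0.03,0,-0.7,0,0.72,-0.0063,-0.0152,0.06,0,-0.7,0,0.72,-0.0063,-0.0152,0.097,0,-0.7,0,0.72,-0.0063,-0.0152,0.097,0,-0.7,0,0.2,-0.0063,-0.0152,0.097,0,-0.7,0,0.2,-0.0063,-0.0152,0.097,0,-0.7,0,0.2,-0.0063,-0.0152,0.097,0,-0.7,0,0.2,-0.0063,-0.0152,0.097,0,-0.7,0,0.2])

```text
t: 7.4
eef_pos: [0.4725, -0.1103, 0.0906]
tool_rot: [0.002, -0.026, 1.0, 0.0]
contact_force: [-0.4, 0.3, -0.9]
gripper_width: 0.457
grasp_force: 61.6
```

Emit:
arm_command(commands=[0,0,0,0,0,0,0.2,0,0,0,0,0,0,0.2,0,0,-0.05,0,0,0,0.2,0,0,-0.1,0,0,0,0.2,0,0,-0.1,0,0,0,0.2])

```text
t: 7.9
eef_pos: [0.4756, -0.1115, 0.1952]
tool_rot: [0.006, -0.026, 1.0, -0.0]
contact_force: [1.3, 1.0, -0.4]
gripper_width: 0.455
grasp_force: 61.7
```

```bash
python3 -c "
from h import *
go(.478,.252,.20,96); o=get_obs();print(o['gripper_width'],o['contact_force'])"
```

```text
cmd [-0.0213  0.3629 -0.0047] [-0.05  0.71 -3.03] at [ 0.4756 -0.1115  0.1952] q7 1.87 t 7.9
0.4548733277779268 [ 1.32800099  0.95722271 -0.35329489]
```

Emit:
arm_command(commands=[-0.04,0.1,-0.0047,0,0.7,-3,0.2,-0.08,0.371,-0.0047,0,0.7,-3,0.2,-0.08,0.371,-0.0047,0,0.7,-3,0.2,-0.08,0.371,-0.0047,0,0.7,-3,0.2,-0.08,0.371,-0.0047,0,0.7,-3,0.2,-0.08,0.371,-0.0047,0,0.7,-3,0.2,-0.08,0.371,-0.0047,0,0.7,-3,0.2,-0.08,0.371,-0.0047,0,0.7,-3,0.2])

```text
t: 8.7
eef_pos: [0.5312, 0.2691, 0.1937]
tool_rot: [-0.006, -0.055, 0.998, 0.001]
contact_force: [0.2, -0.1, -0.3]
gripper_width: 0.456
grasp_force: 66.0
```

Emit:
arm_command(commands=[0,0,0,0,0,0,0.2,0,0,0,0,0,0,0.2,0,0,0,0,0,0,0.2])

```text
t: 9.0
eef_pos: [0.532, 0.2623, 0.1939]
tool_rot: [-0.006, -0.051, 0.999, -0.001]
contact_force: [0.7, -0.5, -0.2]
gripper_width: 0.451
grasp_force: 66.0
```

```bash
python3 -c "
from h import *
go(.537,.264,.016,96); o=get_obs();print(o['gripper_width'],o['contact_force'])"
```

```text
cmd [-0.0071  0.0014  0.1779] [-0.05 -0.65 -0.11] at [0.532  0.2623 0.1939] q7 1.25 t 9.0
0.45140026979407594 [ 0.67701777 -0.51666996 -0.21615493]
```

Emit:
arm_command(commands=[-0.005,0.001,0.05,0,-0.6,0,0.2,-0.005,0.001,0.1,0,-0.6,0,0.2,-0.005,0.001,0.15,0,-0.6,0,0.2,-0.005,0.001,0.175,0,-0.6,0,0.2,-0.005,0.001,0.178,0,-0.6,0,0.2,-0.005,0.001,0.178,0,-0.6,0,0.6,-0.005,0.001,0.178,0,-0.6,0,0.6,-0.005,0.001,0.178,0,-0.6,0,0.6])

```text
t: 9.8
eef_pos: [0.5366, 0.266, 0.0184]
tool_rot: [0.002, -0.052, 0.999, 0.001]
contact_force: [0.4, -0.0, -0.4]
gripper_width: 0.598
grasp_force: 0.0
```

Emit:
arm_command(commands=[0,0,-0.05,0,0,0,0.65,0,0,-0.1,0,0,0,0.72,0,0,-0.15,0,0,0,0.72,0,0,-0.175,0,0,0,0.72,0,0,-0.175,0,0,0,0.72])

```text
t: 10.3
eef_pos: [0.5381, 0.2669, 0.1976]
tool_rot: [0.005, -0.052, 0.999, 0.003]
contact_force: [-0.4, 0.7, 0.6]
gripper_width: 0.715
grasp_force: 0.0
```

```bash
python3 -c "
from h import *
go(.470,-.197,.19,105); o=get_obs();print(o['gripper_width'],o['contact_force'])"
```

```text
cmd [ 0.1161 -0.4543  0.0039] [ 0.28  0.57 -9.01] at [0.5381 0.2669 0.1976] q7 1.25 t 10.3
0.714963440342659 [-0.42252565  0.73981665  0.58225577]
```

Emit:
arm_command(commands=[0.1161,-0.4543,0.004,0,0.6,-9,0.72,0.1161,-0.4543,0.004,0,0.6,-9,0.72,0.1161,-0.4543,0.004,0,0.6,-9,0.72,0.1161,-0.4543,0.004,0,0.6,-9,0.72,0.1161,-0.4543,0.004,0,0.6,-9,0.72,0.1161,-0.4543,0.004,0,0.6,-9,0.72,0.1161,-0.4543,0.004,0,0.6,-9,0.72,0.1161,-0.4543,0.004,0,0.6,-9,0.72])

```text
t: 11.1
eef_pos: [0.4763, -0.132, 0.188]
tool_rot: [-0.005, -0.131, 0.991, 0.0]
contact_force: [0.0, -0.3, -0.5]
gripper_width: 0.719
grasp_force: 0.0
```

```bash
python3 -c "
from h import *
go(.470,-.197,.15,105); o=get_obs();print(o['gripper_width'],o['contact_force'])"
```

```text
cmd [ 0.0226 -0.0612  0.0381] [ 0.07 -0.54  0.02] at [ 0.4763 -0.132   0.188 ] q7 2.12 t 11.1
0.7187536635711174 [ 0.03203428 -0.30658619 -0.4615535 ]
```

Emit:
arm_command(commands=[0.0226,-0.0612,0.02,0,-0.5,0,0.75,0.0226,-0.0612,0.038,0,-0.5,0,0.75,0.0226,-0.0612,0.038,0,-0.5,0,0.75,0.0226,-0.0612,0.038,0,-0.5,0,0.75,0.0226,-0.0612,0.038,0,-0.5,0,0.75])

```text
t: 11.6
eef_pos: [0.4716, -0.1939, 0.1505]
tool_rot: [-0.0, -0.132, 0.991, 0.001]
contact_force: [-0.4, -0.6, 0.0]
gripper_width: 0.749
grasp_force: 0.0
```

```bash
python3 -c "
from h import *
go(.470,-.197,.096,106); o=get_obs();print(o['gripper_width'],o['contact_force'])"
```

```text
cmd [ 0.0023 -0.0027  0.0545] [ 0.08 -0.03 -0.87] at [ 0.4716 -0.1939  0.1505] q7 2.3 t 11.6
0.7490784857024515 [-0.42154213 -0.63229788  0.04015068]
```

Emit:
arm_command(commands=[0.001,-0.002,0.03,0,0,-1,0.75,0.001,-0.002,0.0545,0,0,-1,0.75,0.001,-0.002,0.0545,0,0,-1,0.2,0.001,-0.002,0.0545,0,0,-1,0.2,0.001,-0.002,0.0545,0,0,-1,0.2,0.001,-0.002,0.0545,0,0,-1,0.2,0.001,-0.002,0.0545,0,0,-1,0.2,0.001,-0.002,0.0545,0,0,-1,0.2])

```text
t: 12.4
eef_pos: [0.4706, -0.1975, 0.096]
tool_rot: [-0.0, -0.139, 0.99, 0.0]
contact_force: [0.1, -0.1, -1.3]
gripper_width: 0.511
grasp_force: 60.6
```

Emit:
arm_command(commands=[0,0,-0.05,0,0,0,0.2,0,0,-0.1,0,0,0,0.2,0,0,-0.1,0,0,0,0.2])

```text
t: 12.7
eef_pos: [0.4742, -0.1994, 0.2015]
tool_rot: [0.004, -0.139, 0.99, -0.001]
contact_force: [-0.2, -0.2, -0.6]
gripper_width: 0.516
grasp_force: 61.2
```

```bash
python3 -c "
from h import *
go(.530,.325,.20,96); o=get_obs();print(o['gripper_width'],o['contact_force'])"
```

```text
cmd [-0.1979  0.4888  0.0012] [-0.19  0.49  9.96] at [ 0.4742 -0.1994  0.2015] q7 2.29 t 12.7
0.5162929620257531 [-0.17666876 -0.15397188 -0.57638106]
```

Emit:
arm_command(commands=[-0.1979,0.4888,0,0,0.5,10,0.2,-0.1979,0.4888,0,0,0.5,10,0.2,-0.1979,0.4888,0,0,0.5,10,0.2,-0.1979,0.4888,0,0,0.5,10,0.2,-0.1979,0.4888,0,0,0.5,10,0.2,-0.1979,0.4888,0,0,0.5,10,0.2,-0.1979,0.4888,0,0,0.5,10,0.2,-0.1979,0.4888,0,0,0.5,10,0.2])

```text
t: 13.5
eef_pos: [0.5114, 0.1949, 0.1954]
tool_rot: [-0.005, -0.052, 0.999, -0.0]
contact_force: [1.2, -0.1, -0.6]
gripper_width: 0.512
grasp_force: 61.2
```

```bash
python3 -c "
from h import *
go(.530,.322,.10,96); o=get_obs();print(o['gripper_width'],o['contact_force'])"
```

```text
cmd [-0.0328  0.1245  0.0951] [ 0.01 -0.62  0.  ] at [0.5114 0.1949 0.1954] q7 1.33 t 13.5
0.5115117236920419 [ 1.18006259 -0.05652561 -0.55183104]
```

Emit:
arm_command(commands=[-0.0328,0.1245,0,0,-0.6,0,0.2,-0.0328,0.1245,0.02,0,-0.6,0,0.2,-0.0328,0.1245,0.05,0,-0.6,0,0.2,-0.0328,0.1245,0.095,0,-0.6,0,0.2,-0.0328,0.1245,0.095,0,-0.6,0,0.2,-0.0328,0.1245,0.095,0,-0.6,0,0.2])

```text
t: 14.1
eef_pos: [0.5302, 0.3186, 0.1001]
tool_rot: [-0.001, -0.052, 0.999, -0.001]
contact_force: [-0.1, -0.8, -0.3]
gripper_width: 0.511
grasp_force: 61.2
```

```bash
python3 -c "
from h import *
go(.530,.322,.02,96); o=get_obs();print(o['gripper_width'],o['contact_force'])"
```

```text
cmd [-0.0003  0.0035  0.0801] [-0.11 -0.1  -0.06] at [0.5302 0.3186 0.1001] q7 1.2 t 14.1
0.5107085444388577 [-0.06336779 -0.8032787  -0.26758377]
```

Emit:
arm_command(commands=[0,0.002,0.05,0,0,0,0.2,0,0.002,0.08,0,0,0,0.2,0,0.002,0.08,0,0,0,0.2,0,0.002,0.08,0,0,0,0.63,0,0.002,0.08,0,0,0,0.63,0,0.002,0.05,0,0,0,0.63,0,0.002,0,0,0,0,0.8,0,0.002,-0.05,0,0,0,1])

```text
t: 14.9
eef_pos: [0.5307, 0.3219, 0.154]
tool_rot: [0.001, -0.052, 0.999, 0.001]
contact_force: [1.5, 0.7, 0.7]
gripper_width: 0.939
grasp_force: 0.0
```

Emit:
arm_command(commands=[0,0,-0.05,0,0,0,1,0,0,-0.07,0,0,0,1,0,0,-0.07,0,0,0,1])

```text
t: 15.2
eef_pos: [0.5331, 0.3233, 0.2275]
tool_rot: [0.005, -0.052, 0.999, 0.004]
contact_force: [0.7, 0.2, -0.2]
gripper_width: 0.997
grasp_force: 0.0
```

```bash
python3 -c "
from h import *
go(.445,.0895,.22,80); o=get_obs();print(o['q'],o['gripper_width'],o['contact_force'])
c=cam('side','s1');crop('s1',160,140,266,200,3,'c5')"
```

```text
cmd [ 0.112  -0.2234  0.0049] [ 0.45  0.5  15.96] at [0.5331 0.3233 0.2275] q7 1.16 t 15.2
[-0.8831987   0.39921105  0.31621261  1.71574112 -0.14225866  1.03721314
  1.1557126 ] 0.9973476300147367 [ 0.7479197   0.15221982 -0.20204267]
```

View pics/c5.png

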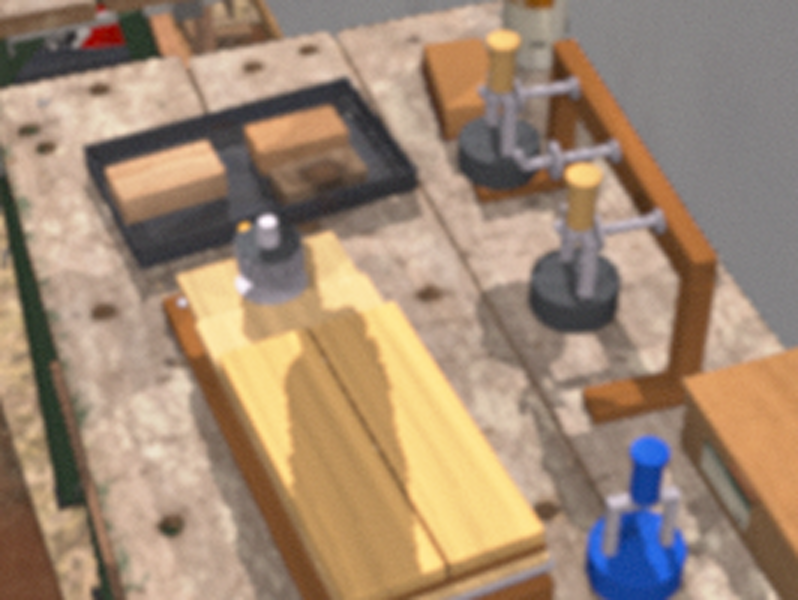

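Emit:
arm_command(commands=[0.112,-0.2234,0.005,0,0,68,1,0.112,-0.2234,0.005,0,0,68,1,0.112,-0.2234,0.005,0,0,68,1,0.112,-0.2234,0.005,0,0,68,1,0.112,-0.2234,0.005,0,0,68,1,0.112,-0.2234,0.005,0,0,68,1,0.112,-0.2234,0.005,0,0,68,1,0.112,-0.2234,0.005,0,0,68,1])

```text
t: 16.05
eef_pos: [0.4414, 0.0875, 0.215]
tool_rot: [-0.0, 0.518, 0.855, -0.0]
contact_force: [-0.3, -0.7, -0.3]
gripper_width: 0.999
grasp_force: 0.0
```

Emit:
arm_command(commands=[0,0,0,0,0,68,1,0,0,0,0,0,68,1,0,0,0,0,0,68,1,0,0,0,0,0,68,1,0,0,0,0,0,68,1,0,0,0,0,0,68,1,0,0,0,0,0,68,1,0,0,0,0,0,68,1])

```text
t: 16.85
eef_pos: [0.4415, 0.0878, 0.2149]
tool_rot: [-0.0, 0.908, 0.42, -0.001]
contact_force: [1.1, -0.3, -0.3]
gripper_width: 1.0
grasp_force: 0.0
```

Emit:
arm_command(commands=[0,0,0,0,0,68,1,0,0,0,0,0,68,1,0,0,0,0,0,68,1,0,0,0,0,0,68,1,0,0,0,0,0,68,1,0,0,0,0,0,68,1,0,0,0,0,0,68,1,0,0,0,0,0,68,1])

```text
t: 17.65
eef_pos: [0.4415, 0.0879, 0.2149]
tool_rot: [0.0, 0.987, -0.159, -0.001]
contact_force: [-0.2, -0.3, 0.1]
gripper_width: 0.998
grasp_force: 0.0
```

```bash
python3 -c "
from h import *
go(.445,.0895,.16,20); o=get_obs();print(o['q'])"
```

```text
cmd [ 0.0029 -0.0027  0.0549] [4.000e-02 4.000e-02 5.165e+01] at [0.4415 0.0879 0.2149] q7 -2.04 t 17.65
[-1.14380441  0.15053089  0.90732972  2.12926332 -0.14871664  0.92555911
 -2.04312313]
```

Emit:
arm_command(commands=[0.003,-0.003,0,0,0,44,1,0.003,-0.003,0,0,0,44,1,0.003,-0.003,0.01,0,0,44,1,0.003,-0.003,0.02,0,0,44,1,0.003,-0.003,0.055,0,0,44,1,0.003,-0.003,0.055,0,0,44,1,0.003,-0.003,0.055,0,0,44,1])

```text
t: 18.35
eef_pos: [0.4453, 0.0893, 0.1602]
tool_rot: [0.001, 0.858, -0.514, -0.0]
contact_force: [0.5, 0.0, 1.0]
gripper_width: 0.999
grasp_force: 0.0
```

```bash
python3 -c "
from h import *
c=cam('wrist','w2')
go(.445,.0895,.078,28); o=get_obs();print(o['q'],o['contact_force'])"
```

```text
cmd [-0.0004  0.001   0.083 ] [ 0.01 -0.01  0.15] at [0.446  0.0897 0.161 ] q7 -2.59 t 18.4
[-1.15681562  0.31530055  0.98977612  2.17786522 -0.36190504  0.82018684
 -2.58795366] [-0.81425777 -0.04958477  0.75100313]
```

View pics/w2.png

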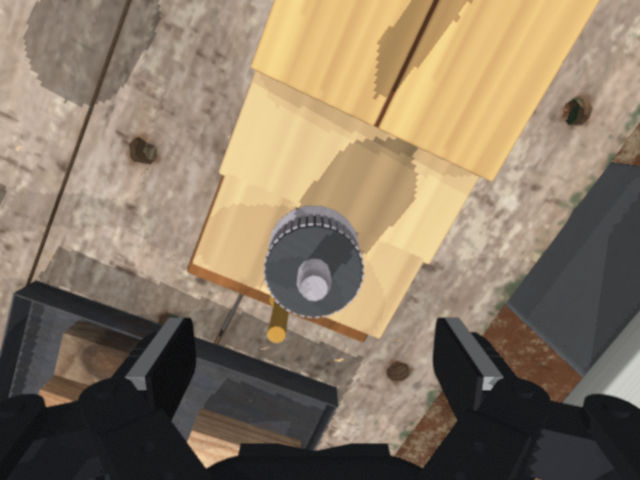

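```bash
python3 -c "
from h import *
W=load('w2');print(atz(W,313,268,.1015),atz(W,314,288,.125),atz(W,277,334,.074),proj(W,[.446,.0897,.161]))
for s,e in((263,268),(363,268)):print(atz(W,s,e,.1015))"
```

```text
[0.44544141 0.08947427 0.1015    ] [0.44438307 0.09050687 0.125     ] [0.43983457 0.14783447 0.074     ] [311.60426945 321.04085523]
[0.46858186 0.10183069 0.1015    ]
[0.42228429 0.07710419 0.1015    ]
```

Emit:
arm_command(commands=[0,0,0.03,0,0,0,1,0,0,0.06,0,0,0,1,0,0,0.083,0,0,0,1,0,0,0.083,0,0,0,1,0,0,0.083,0,0,0,0.3,0,0,0.083,0,0,0,0.3,0,0,0.083,0,0,0,0.3,0,0,0.083,0,0,0,0.3], force=50)

```text
t: 19.2
eef_pos: [0.4456, 0.0899, 0.0789]
tool_rot: [-0.001, 0.857, -0.515, -0.001]
contact_force: [-6.3, -2.2, 16.0]
gripper_width: 0.584
grasp_force: 48.9
```

```bash
python3 -c "
from h import *
go(.445,.0895,.078,28); o=get_obs();print(o['gripper_width'],o['grasp_force'],o['contact_force'],o['torque'])"
```

```text
cmd [0.     0.0007 0.0009] [-0.01  0.11  0.02] at [0.4456 0.0899 0.0789] q7 -2.42 t 19.2
0.5844502836216455 48.905494809150696 [-6.26499379 -2.16782146 15.95464241] [-0.46709881  1.34726531  0.06369191]
```

Emit:
arm_command(commands=[0,0,-0.0005,0,0,-8.5,0.3,0,0,-0.0009,0,0,-17,0.3,0,0,-0.0014,0,0,-25.5,0.3,0,0,-0.0019,0,0,-34,0.3,0,0,-0.0024,0,0,-42.5,0.3,0,0,-0.0028,0,0,-51,0.3,0,0,-0.0033,0,0,-59.5,0.3,0,0,-0.0038,0,0,-68,0.3])

```text
t: 20.0
eef_pos: [0.4455, 0.0901, 0.0827]
tool_rot: [-0.001, 0.998, 0.055, -0.0]
contact_force: [-6.4, -0.4, 10.9]
gripper_width: 0.584
grasp_force: 49.5
```

```bash
python3 -c "
from h import *
go(.445,.0895,.078,28); o=get_obs();print(o['gripper_width'],o['grasp_force'],o['contact_force'],o['torque'])"
```

```text
cmd [-0.0005  0.0005  0.0047] [-5.000e-02  8.000e-02  6.832e+01] at [0.4455 0.0901 0.0827] q7 -1.49 t 20.0
0.5835393395357888 49.49570953845978 [-6.35777669 -0.43060434 10.89998607] [ 0.05977714  1.41642392 -0.24344432]
```

Emit:
arm_command(commands=[0,0,-0.0005,0,0,-8.5,0.3,0,0,-0.0009,0,0,-17,0.3,0,0,-0.0014,0,0,-25.5,0.3,0,0,-0.0019,0,0,-34,0.3,0,0,-0.0024,0,0,-42.5,0.3,0,0,-0.0028,0,0,-51,0.3,0,0,-0.0033,0,0,-59.5,0.3,0,0,-0.0038,0,0,-68,0.3])

```text
t: 20.8
eef_pos: [0.445, 0.09, 0.0864]
tool_rot: [-0.0, 0.797, 0.604, -0.001]
contact_force: [-7.0, -0.4, 13.4]
gripper_width: 0.581
grasp_force: 49.6
```

Emit:
arm_command(commands=[0,0,-0.0005,0,0,-8.5,0.3,0,0,-0.0009,0,0,-17,0.3,0,0,-0.0014,0,0,-25.5,0.3,0,0,-0.0019,0,0,-34,0.3,0,0,-0.0024,0,0,-42.5,0.3,0,0,-0.0028,0,0,-51,0.3,0,0,-0.0033,0,0,-59.5,0.3,0,0,-0.0038,0,0,-68,0.3])

```text
t: 21.6
eef_pos: [0.4451, 0.0896, 0.0902]
tool_rot: [-0.0, 0.323, 0.946, -0.001]
contact_force: [-6.3, -0.8, 12.8]
gripper_width: 0.581
grasp_force: 49.6
```

```bash
python3 -c "
from h import *
go(.445,.0895,.078,28); o=get_obs();print(o['gripper_width'],o['grasp_force'],o['contact_force'],o['torque'])
for n in('scene','side'):cam(n,n+'L')
a=cv2.imread('pics/sceneL.png')[225:355,200:400];b=cv2.imread('pics/sideL.png')[190:290,200:360]
r=lambda i:cv2.resize(i,(400,int(i.shape[0]*400/i.shape[1])),interpolation=cv2.INTER_CUBIC)
a,b=r(a),r(b);H=max(a.shape[0],b.shape[0]);o=np.zeros((H,800,3),np.uint8);o[:a.shape[0],:400]=a;o[:b.shape[0],400:]=b;cv2.imwrite('pics/lvl.png',o);print(a.shape,b.shape)"
```

```text
cmd [-0.     -0.0001  0.0122] [-0.11  0.03 24.34] at [0.4451 0.0896 0.0902] q7 0.52 t 21.6
0.5811201930899876 49.604305028915405 [-6.31029346 -0.83704871 12.83124837] [-0.33503268  1.72062923 -0.21130353]
(260, 400, 3) (250, 400, 3)
```

View pics/lvl.png

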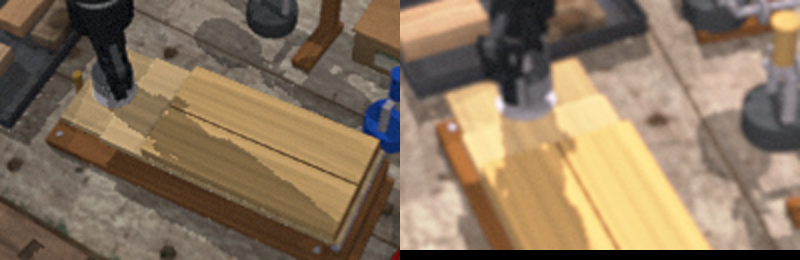

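Emit:
arm_command(commands=[0,0,-0.0005,0,0,-8,0.3,0,0,-0.0009,0,0,-16,0.3,0,0,-0.0014,0,0,-24,0.3,0,0,-0.0018,0,0,-32,0.3,0,0,-0.0022,0,0,-40,0.3,0,0,-0.0027,0,0,-48,0.3,0,0,-0.0031,0,0,-56,0.3,0,0,-0.0031,0,0,-56,0.3])

```text
t: 22.5
eef_pos: [0.4454, 0.0895, 0.0934]
tool_rot: [-0.0, -0.158, 0.987, -0.001]
contact_force: [-7.8, -0.9, 12.7]
gripper_width: 0.584
grasp_force: 50.0
```

Emit:
arm_command(commands=[0,0,0,0,0,0,1,0,0,0,0,0,0,1,0,0,0,0,0,0,1,0,0,0,0,0,0,1,0,0,-0.05,0,0,0,1,0,0,-0.09,0,0,0,1,0,0,-0.09,0,0,0,1,0,0,-0.09,0,0,0,1])

```text
t: 23.3
eef_pos: [0.4466, 0.0901, 0.1827]
tool_rot: [0.001, -0.156, 0.988, -0.0]
contact_force: [-0.9, 0.3, 0.0]
gripper_width: 1.002
grasp_force: 0.0
```

```bash
python3 -c "
from h import *
go(.34,.10,.20,90); o=get_obs();print(o['contact_force'])
c=cam('wrist','w3')"
```

```text
cmd [ 0.0983  0.0423 -0.0176] [-1.000e-02  1.400e-01  1.799e+01] at [0.4466 0.0901 0.1827] q7 1.46 t 23.3
[-0.86733242  0.28416829  0.04564232]
```

View pics/w3.png

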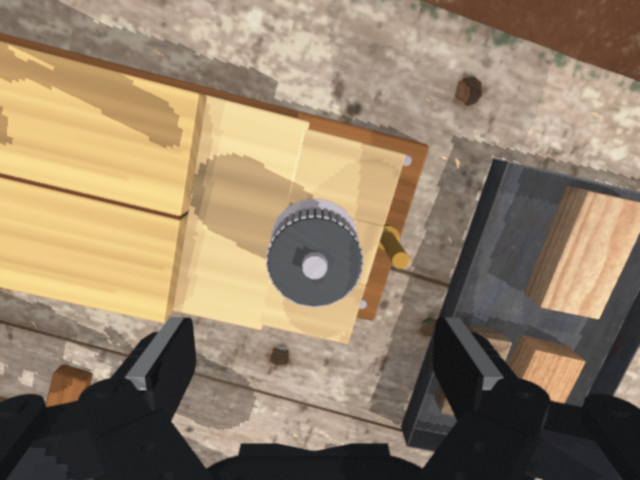

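```bash
python3 -c "
from h import *
go(.47,.06,.24,90)"
```

```text
cmd [-0.0139 -0.0359 -0.0584] [-2.0e-02 -1.0e-02  1.8e+01] at [0.4457 0.0898 0.1815] q7 1.46 t 23.35
```

Emit:
arm_command(commands=[-0.014,-0.036,-0.058,0,0,18,1,-0.014,-0.036,-0.058,0,0,18,1,-0.014,-0.036,-0.058,0,0,18,1,-0.014,-0.036,-0.058,0,0,18,1,-0.014,-0.036,-0.058,0,0,18,1,-0.014,-0.036,-0.058,0,0,18,1])

```text
t: 23.95
eef_pos: [0.4692, 0.0606, 0.2383]
tool_rot: [-0.001, -0.001, 1.0, -0.0]
contact_force: [-0.4, -0.5, -0.4]
gripper_width: 1.002
grasp_force: 0.0
```

```bash
python3 -c "
from h import *
cam('wrist','m1')"
```

Emit:
arm_command(commands=[0,-0.04,0,0,0,0,1,0,-0.08,0,0,0,0,1,0,-0.13,0,0,0,0,1,0,-0.13,0,0,0,0,1,0,-0.13,0,0,0,0,1,0,-0.13,0,0,0,0,1])

```text
t: 24.6
eef_pos: [0.4703, -0.0685, 0.2395]
tool_rot: [-0.0, -0.001, 1.0, 0.0]
contact_force: [0.8, 0.3, 0.2]
gripper_width: 1.003
grasp_force: 0.0
```

```bash
cat > tilt.py <<'E'
from h import *
import sys
def tilt(a,b):
    A,B=load(a),load(b);sf=cv2.SIFT_create(5000,contrastThreshold=.015)
    g=lambda c:sf.detectAndCompute(cv2.cvtColor(c['img'],cv2.COLOR_RGB2GRAY),None)
    ka,da=g(A);kb,db=g(B);ms=cv2.BFMatcher().knnMatch(da,db,k=2);P=[]
    for m,n in ms:
        if m.distance<.75*n.distance:
            u,v=ka[m.queryIdx].pt,kb[m.trainIdx].pt;p=tri((A,*u),(B,*v));e=max(np.linalg.norm(proj(A,p)-u),np.linalg.norm(proj(B,p)-v))
            if e<2: P.append(p)
    P=np.array(P);x,y,yaw,_=np.load('stand.npy');L=P.copy();c,s=np.cos(yaw),np.sin(yaw)
    L[:,0]=c*(P[:,0]-x)+s*(P[:,1]-y);L[:,1]=-s*(P[:,0]-x)+c*(P[:,1]-y)
    def plane(Q):
        k=np.ones(len(Q),bool)
        for _ in range(10):
            M=np.c_[Q[:,:2],np.ones(len(Q))];co=np.linalg.lstsq(M[k],Q[k,2],rcond=None)[0];r=Q[:,2]-M@co;k=abs(r)<.002+2*(_<3)*.002
        return co,k.sum(),r[k].std()
    pn=(abs(L[:,0])<.066)&(L[:,1]>-.18)&(L[:,1]<.062)&(abs(L[:,2]-.09)<.012)
    pl=(abs(L[:,0])<.066)&(L[:,1]>.075)&(L[:,1]<.19)&(abs(L[:,2]-.072)<.012)&(np.hypot(L[:,0],L[:,1]-.145)>.03)
    be=(abs(L[:,2])<.012)
    print(len(P),'bench',be.sum(),plane(L[be]) if be.sum()>5 else '');print('panel',plane(L[pn]) if pn.sum()>5 else pn.sum())
    co=plane(L[pn])[0];print('z at seam',co[1]*-.06+co[2],'slope*335 mm',co[1]*335)
    bc=plane(L[be])[0];print('rel',(co[1]-bc[1])*335, 'bench at seam',bc[1]*-.06+bc[2])
    if pl.sum()>5: print('plate',plane(L[pl]), np.median(L[pl,2]))
if __name__=='__main__':
    np.set_printoptions(precision=4,suppress=True)
    for i in range(1,len(sys.argv),2): tilt(sys.argv[i],sys.argv[i+1])
E
python3 -c "
from h import *
cam('wrist','m2')
go(.445,.09,.16,90)"; python3 tilt.py m1 m2 w3 m1 w3 m2
```

```text
cmd [0.0249 0.1583 0.0797] [ 0.03 -0.02  0.17] at [ 0.4704 -0.0682  0.2396] q7 1.55 t 24.65
676 bench 638 (array([-0.001 ,  0.0003, -0.0005]), np.int64(606), np.float64(0.0006136133737389486))
panel 0
z at seam 0.0 slope*335 mm 0.0
rel -0.10548286478105094 bench at seam -0.000499170639522945
plate (array([-0.0016,  0.0268,  0.0731]), np.int64(15), np.float64(0.0009301587628817607)) 0.07598058688352649
882 bench 736 (array([-0.0003,  0.0035, -0.0017]), np.int64(532), np.float64(0.0009380940509830114))
panel 1
z at seam 0.0912464039404138 slope*335 mm 1.826589929725371
rel 0.6674535700896522 bench at seam -0.0019031003270334763
plate (array([-0.008 ,  0.0106,  0.0762]), np.int64(17), np.float64(0.0009254427573640945)) 0.07790853931966779
458 bench 439 (array([-0.0016,  0.0011, -0.0006]), np.int64(425), np.float64(0.0006402400910728242))
panel 0
z at seam 0.0 slope*335 mm 0.0
rel -0.35489665544667304 bench at seam -0.000680408251592365
plate (array([-0.005 ,  0.0118,  0.0759]), np.int64(13), np.float64(0.0005425551254742076)) 0.07706997148799219
  ret = _var(a, axis=axis, dtype=dtype, out=out, ddof=ddof,
  arrmean = um.true_divide(arrmean, div, out=arrmean,
  ret = ret.dtype.type(ret / rcount)
```

```bash
cat > tiles.py <<'E'
from fit import *
p=np.load('stand.npy').copy();p[3]=0
M=[load('m1'),load('m2')]
pts=[(-.07,.065,.092,1),(.07,.065,.092,1),(-.07,-.185,.092,1),(.07,-.185,.092,1),(-.055,.197,.074,1),(0,.2,.074,1)]
def org(m,L): u=proj(m,w(p,L));return np.clip(np.round(u-25),0,[590,430]).astype(int)
if __name__=='__main__':
    rows=[]
    ts=[cv2.resize(m['img'][o[1]:o[1]+50,o[0]:o[0]+50,::-1],(200,200),interpolation=cv2.INTER_CUBIC) for L in pts for m in M for o in[org(m,L)]]
    cv2.imwrite('pics/tiles.png',np.vstack([np.hstack(ts[i:i+4]) for i in(0,4,8)]))
    print([org(m,L).tolist() for L in pts for m in M])
E
python3 tiles.py
```

```text
[[202, 79], [394, 78], [225, 271], [393, 269], [0, 103], [26, 103], [0, 291], [72, 289], [393, 90], [574, 87], [396, 166], [567, 164]]
```

View pics/tiles.png

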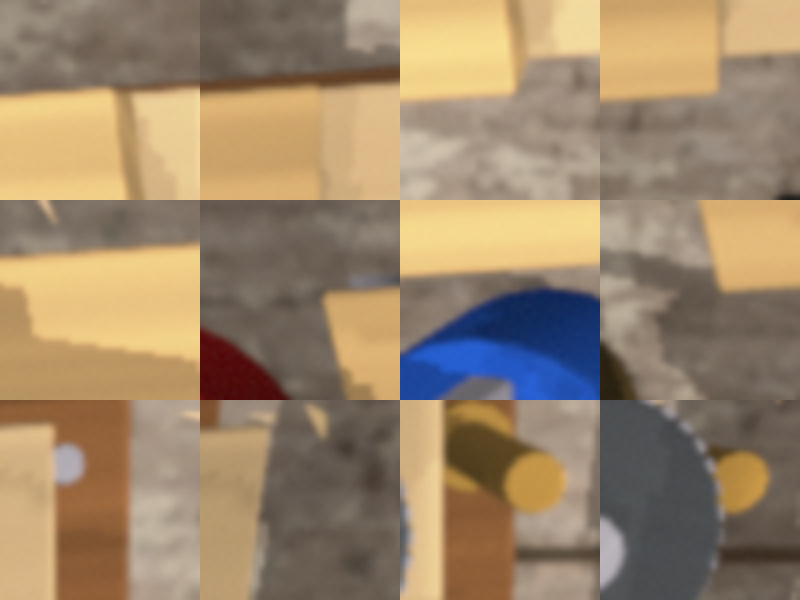

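```bash
python3 -c "
from tiles import *
r={0:((111,88),(120,85)),1:((115,95),(118,92)),4:((54,25),(68,30)),5:((135,82),(140,82))}
for i,(a,b) in r.items():
    A=org(M[0],pts[i])+np.array(a)/4;B=org(M[1],pts[i])+np.array(b)/4
    q=tri((M[0],*A),(M[1],*B));print(i,q,proj(M[0],q)-A,proj(M[1],q)-B)
B2=org(M[1],pts[2])+np.array([125,93])/4;B3=org(M[1],pts[3])+np.array([118,89])/4
for z in(.090,.092,.094):print(z,np.linalg.norm(atz(M[1],*B2,z)-atz(M[1],*B3,z)))
B0=org(M[1],pts[0])+np.array([120,85])/4;B1=org(M[1],pts[1])+np.array([118,92])/4
for z in(.090,.092,.094):print(z,np.linalg.norm(atz(M[1],*B0,z)-atz(M[1],*B1,z)))
"
```

```text
0 [0.3809 0.0055 0.0942] [-0.0041 -0.0588] [-0.005   0.0588]
1 [0.5199 0.0159 0.0941] [ 0.0032 -0.4236] [0.0178 0.4223]
4 [0.3768 0.1261 0.0769] [-0.022   0.2893] [ 0.066  -0.2905]
5 [0.44   0.1485 0.075 ] [-0.0012  0.0315] [ 0.0032 -0.0316]
0.09 0.1394404642262685
0.092 0.13848454356803958
0.094 0.13752862290981066
0.09 0.14101771306980995
0.092 0.1400509797342059
0.094 0.13908424639860198
```

Emit:
arm_command(commands=[0.0245,0.158,0,0,0,0,1,0.0245,0.158,0,0,0,0,1,0.0245,0.158,0,0,0,0,1,0.0245,0.158,0.02,0,0,0,1,0.0245,0.158,0.05,0,0,0,1,0.0245,0.158,0.08,0,0,0,1,0.0245,0.158,0.08,0,0,0,1])

```text
t: 25.35
eef_pos: [0.4428, 0.0889, 0.1568]
tool_rot: [-0.003, -0.002, 1.0, -0.001]
contact_force: [-0.0, -0.1, -0.8]
gripper_width: 1.0
grasp_force: 0.0
```

```bash
python3 -c "
from h import *
go(.4455,.0898,.095,90)"
```

```text
cmd [-0.0031  0.0009  0.0618] [-0.07 -0.4   0.21] at [0.4428 0.0889 0.1568] q7 1.14 t 25.35
```

Emit:
arm_command(commands=[-0.001,0.0005,0.03,0,0,0,1,-0.001,0.0005,0.061,0,0,0,1,-0.001,0.0005,0.063,0,0,0,1,-0.001,0.0005,0.063,0,0,0,0.3,-0.001,0.0005,0.063,0,0,0,0.3,-0.001,0.0005,0.063,0,0,0,0.3,-0.001,0.0005,0.063,0,0,0,0.3,-0.001,0.0005,0.063,0,0,0,0.3])

```text
t: 26.15
eef_pos: [0.4483, 0.0896, 0.0989]
tool_rot: [0.002, -0.0, 1.0, 0.001]
contact_force: [-1.8, 1.3, 7.5]
gripper_width: 0.581
grasp_force: 50.3
```

Emit:
arm_command(commands=[0,0,0.0004,0,0,8,0.3,0,0,0.0009,0,0,16,0.3,0,0,0.0013,0,0,24,0.3,0,0,0.0018,0,0,32,0.3,0,0,0.0018,0,0,32,0.3,0,0,0.0018,0,0,32,0.3])

```text
t: 26.75
eef_pos: [0.4477, 0.0881, 0.0971]
tool_rot: [0.001, 0.276, 0.961, -0.0]
contact_force: [-2.5, -2.6, 10.7]
gripper_width: 0.579
grasp_force: 50.5
```

Emit:
arm_command(commands=[0,0,0,0,0,0,1,0,0,0,0,0,0,1,0,0,0,0,0,0,1,0,0,0,0,0,0,1,0,0,-0.05,0,0,-8,1,0,0,-0.1,0,0,-16,1,0,0,-0.145,0,0,-24,1,0,0,-0.145,0,0,-32,1])

```text
t: 27.55
eef_pos: [0.4504, 0.0899, 0.2461]
tool_rot: [0.005, -0.003, 1.0, 0.001]
contact_force: [0.5, 0.8, -0.3]
gripper_width: 0.998
grasp_force: 0.0
```

```bash
python3 -c "
from h import *
go(.47,.06,.24,90);go(.47,-.05,.24,90)"
```

```text
cmd [-0.0193 -0.0301  0.0062] [0.15 0.62 0.34] at [0.4504 0.0899 0.2461] q7 1.2 t 27.55
cmd [-0.0187 -0.1401  0.0059] [0.15 0.62 0.34] at [0.4504 0.0899 0.2461] q7 1.2 t 27.55
```

Emit:
arm_command(commands=[-0.019,-0.0295,0.0065,0,0.6,0.3,1,-0.019,-0.0295,0.0065,0,0.6,0.3,1,-0.019,-0.0295,0.0065,0,0.6,0.3,1,-0.019,-0.0295,0.0065,0,0.6,0.3,1,-0.019,-0.0295,0.0065,0,0.6,0.3,1])

```text
t: 28.05
eef_pos: [0.4655, 0.0599, 0.2334]
tool_rot: [-0.005, 0.002, 1.0, 0.0]
contact_force: [0.3, -0.0, 0.3]
gripper_width: 0.998
grasp_force: 0.0
```

```bash
python3 -c "
from h import *
cam('wrist','n1')
go(.47,.06,.24,90)"
```

```text
cmd [-0.0044  0.0001 -0.0066] [ 0.01 -0.62 -0.22] at [0.4656 0.0599 0.2334] q7 1.26 t 28.1
```

Emit:
arm_command(commands=[0,-0.04,0,0,0,0,1,0,-0.08,0,0,0,0,1,0,-0.13,0,0,0,0,1,0,-0.13,0,0,0,0,1,0,-0.13,0,0,0,0,1,0,-0.13,0,0,0,0,1])

```text
t: 28.7
eef_pos: [0.4653, -0.0694, 0.2335]
tool_rot: [-0.005, 0.002, 1.0, 0.0]
contact_force: [0.9, 0.1, 0.2]
gripper_width: 0.998
grasp_force: 0.0
```

```bash
cat > lvl.py <<'E'
from tiles import *
import sys
r={0:((111,88),(120,85)),1:((115,95),(118,92)),4:((54,25),(68,30)),5:((135,82),(140,82))}
def go2(n1,n2):
    N=[load(n1),load(n2)]
    for i,ab in r.items():
        T=[]
        for k in(0,1):
            u=(org(M[k],pts[i])+np.array(ab[k])/4).astype(np.float32).reshape(1,1,2)
            g=lambda c:cv2.cvtColor(c['img'],cv2.COLOR_RGB2GRAY)
            v,st,e=cv2.calcOpticalFlowPyrLK(g(M[k]),g(N[k]),u,None,winSize=(17,17),maxLevel=2);T.append(v.ravel());print('  shift',(v-u).ravel(),e.ravel(),end='')
        q=tri((N[0],*T[0]),(N[1],*T[1]));print(i,q,proj(N[0],q)-T[0])
go2(sys.argv[1],sys.argv[2])
E
python3 -c "
from h import *
cam('wrist','n2');go(.47,-.07,.24,90)";python3 lvl.py n1 n2; python3 tilt.py n1 n2 2>/dev/null
```

```text
cmd [-0.0046 -0.0009 -0.0066] [ 0.03 -0.6  -0.14] at [ 0.4654 -0.0691  0.2335] q7 1.56 t 28.75
  shift [-0.1396  8.1477] [3.367]  shift [1.4063 9.1018] [4.0621]0 [0.3809 0.0056 0.0925] [-0.0136 -0.2035]
  shift [0.8918 8.1994] [1.6777]  shift [3.2192 9.4951] [1.9204]1 [0.5194 0.0161 0.0933] [ 0.007  -0.5665]
  shift [0.3929 6.5271] [2.6952]  shift [2.6501 7.4325] [3.1827]4 [0.3765 0.1261 0.0756] [-0.0013  0.0183]
  shift [1.7061 6.7417] [1.2317]  shift [4.1848 8.6176] [6.2492]5 [0.4402 0.1487 0.0741] [-0.0067  0.1749]
651 bench 629 (array([-0.0003, -0.0001, -0.0004]), np.int64(606), np.float64(0.0005506580823630068))
panel 0
z at seam 0.0 slope*335 mm 0.0
rel 0.04931451008022482 bench at seam -0.0003535661470891882
plate (array([ 0.0594, -0.114 ,  0.0872]), np.int64(7), np.float64(0.0009091840184817298)) 0.07357052038499083
```

Emit:
arm_command(commands=[-0.004,0.259,-0.006,0,-0.6,0,1,-0.004,0.259,-0.006,0,-0.6,0,1,-0.004,0.259,-0.006,0,-0.6,0,1,-0.004,0.259,-0.006,0,-0.6,0,1,-0.004,0.259,-0.006,0,-0.6,0,1,-0.004,0.259,-0.006,0,-0.6,0,1,-0.004,0.259,-0.006,0,-0.6,0,1,-0.004,0.259,-0.006,0,-0.6,0,1])

```text
t: 29.55
eef_pos: [0.4703, 0.1874, 0.2391]
tool_rot: [-0.0, 0.002, 1.0, -0.0]
contact_force: [0.1, -0.1, -0.1]
gripper_width: 0.998
grasp_force: 0.0
```

```bash
cat > t2.py <<'E'
from fit import *
p=np.load('stand.npy').copy();p[3]=0;p[:2]+=[-.003,.003]
N=[load(n) for n in('n1','n2','n3')]
pts=[(-.07,.065,.092,1),(.07,.065,.092,1),(-.055,.197,.074,1),(0,.203,.074,0)]
def org(m,L): u=proj(m,w(p,L));return np.clip(np.round(u-20),0,[600,440]).astype(int)
if __name__=='__main__':
    ts=[[cv2.resize(m['img'][o[1]:o[1]+40,o[0]:o[0]+40,::-1],(200,200),interpolation=cv2.INTER_CUBIC) for L in pts for o in[org(m,L)]] for m in N]
    cv2.imwrite('pics/tiles2.png',np.vstack([np.hstack(t) for t in ts]))
    print([org(m,L).tolist() for m in N for L in pts])
E
python3 -c "
from h import *
cam('wrist','n3');go(.445,.09,.16,90)";python3 t2.py
```

```text
cmd [ 0.0249 -0.0967  0.0793] [-0.06 -0.03 -0.37] at [0.4705 0.1867 0.2392] q7 0.98 t 29.6
[[210, 87], [234, 282], [404, 97], [411, 173], [406, 87], [405, 282], [588, 96], [586, 173], [20, 78], [69, 272], [224, 88], [241, 164]]
```

View pics/tiles2.png

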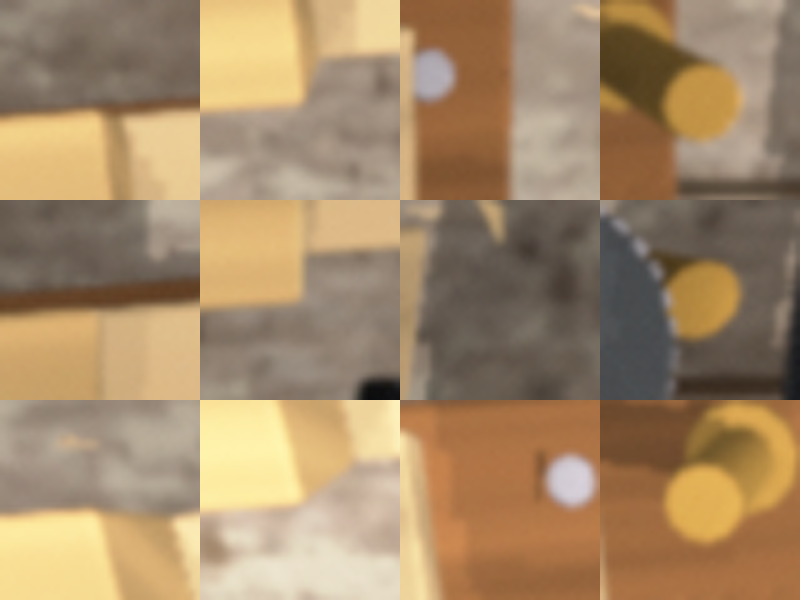

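```bash
python3 -c "
from t2 import *
r={0:[(100,110),(100,113),(98,112)],1:[(103,104),(103,101),(103,100)],2:[(14,28),(28,32),(17,32)],3:[(102,102),(102,100),(105,103)]}
for i,a in r.items():
    o=[(N[k],*(org(N[k],pts[i])+np.array(a[k])/5)) for k in range(3)]
    q=tri(*o);print(i,q,tri(o[1],o[2]),[(proj(c,q)-[u,v]).round(2).tolist() for c,u,v in o])
"
```

```text
0 [0.3813 0.006  0.0924] [0.3815 0.0061 0.0923] [[0.27, 0.61], [-0.09, -0.38], [-0.21, -0.23]]
1 [0.5199 0.0162 0.0925] [0.5198 0.0163 0.0924] [[0.28, -0.29], [-0.13, -0.01], [-0.2, 0.29]]
2 [0.3765 0.1271 0.0735] [0.3767 0.1275 0.0736] [[0.86, 0.38], [-0.53, -0.3], [-0.45, -0.08]]
3 [0.4404 0.1491 0.0734] [0.4404 0.1493 0.0735] [[0.37, 0.12], [-0.27, 0.05], [-0.18, -0.17]]
```

Emit:
arm_command(commands=[0.0255,-0.097,0,0,0,0,1,0.0255,-0.097,0,0,0,0,1,0.0255,-0.097,0.04,0,0,0,1,0.0255,-0.097,0.08,0,0,0,1,0.0255,-0.097,0.12,0,0,0,1,0.0255,-0.097,0.144,0,0,0,1,0.0255,-0.097,0.144,0,0,0,1,0.0255,-0.097,0.144,0,0,0,1])

```text
t: 30.4
eef_pos: [0.4448, 0.0902, 0.0959]
tool_rot: [-0.0, 0.003, 1.0, -0.0]
contact_force: [0.5, 0.3, 0.5]
gripper_width: 1.0
grasp_force: 0.0
```

Emit:
arm_command(commands=[0,0,0,0,0,0,0.3,0,0,0,0,0,0,0.3,0,0,0,0,0,0,0.3,0,0,0,0,0,0,0.3,0,0,0,0,0,0,0.3,0,0,0.0005,0,0,4.5,0.3,0,0,0.0005,0,0,9,0.3,0,0,0.0005,0,0,9,0.3])

```text
t: 31.2
eef_pos: [0.4457, 0.0902, 0.0967]
tool_rot: [0.001, 0.083, 0.997, -0.0]
contact_force: [-2.8, -5.8, 11.5]
gripper_width: 0.584
grasp_force: 49.8
```

Emit:
arm_command(commands=[0,0,0,0,0,0,1,0,0,0,0,0,0,1,0,0,0,0,0,0,1,0,0,0,0,0,0,1,0,0,-0.05,0,0,0,1,0,0,-0.1,0,0,0,1,0,0,-0.145,0,0,0,1,0,0,-0.16,0,0,0,1])

```text
t: 32.0
eef_pos: [0.4467, 0.0922, 0.2597]
tool_rot: [0.004, 0.081, 0.997, 0.001]
contact_force: [-0.3, 0.1, -0.2]
gripper_width: 1.003
grasp_force: 0.0
```

```bash
python3 - <<'E'
from h import *
c=cam('scene','scene2');d=cam('side','side2')
# weight caps: template track vs start pictures
for n0,c,pts in(('scene0',c,[(280.5,175),(337.5,200.5)]),('side0',d,[(328,153.7),(354.2,198.2)])):
    A=load(n0)['img'];B=c['img']
    for u,v in pts:
        u0,v0=int(u)-14,int(v)-12;T=A[v0:v0+46,u0:u0+28];r=cv2.matchTemplate(B[v0-40:v0+86,u0-40:u0+68],T,cv2.TM_CCOEFF_NORMED);_,m,_,l=cv2.minMaxLoc(r);print(n0,m,l[0]-40,l[1]-40)
# rack frame: tip->grasp points
print(c['img'].shape);go(.64,-.02,.26,86)
E
```

```text
scene0 0.7760969400405884 0 0
scene0 0.9955100417137146 0 0
side0 0.9432205557823181 0 0
side0 0.9967519640922546 0 0
(480, 640, 3)
cmd [-0.2093 -0.0791 -0.0015] [ 0.11  0.31 -5.29] at [0.4462 0.0919 0.2576] q7 1.04 t 32.1
```

Emit:
arm_command(commands=[-0.05,-0.02,-0.003,0,0,-5,0.7,-0.221,-0.077,-0.003,0,0,4,0.7,-0.221,-0.077,-0.003,0,0,4,0.7,-0.221,-0.077,-0.003,0,0,4,0.7,-0.221,-0.077,-0.003,0,0,4,0.7,-0.221,-0.077,-0.003,0,0,4,0.7,-0.221,-0.077,-0.003,0,0,4,0.7,-0.221,-0.077,-0.003,0,0,4,0.7])

```text
t: 32.9
eef_pos: [0.6489, -0.0191, 0.2567]
tool_rot: [-0.001, 0.115, 0.993, 0.0]
contact_force: [0.0, 0.1, -1.1]
gripper_width: 0.701
grasp_force: 0.0
```

```bash
python3 -c "
from h import *
go(.652,-.021,.163,86.4)"
```

```text
cmd [-0.0037 -0.0011  0.0937] [ 0.01 -0.15 -9.6 ] at [ 0.6489 -0.0191  0.2567] q7 1.23 t 32.9
```

Emit:
arm_command(commands=[-0.0035,-0.001,0,0,0,-5,0.7,-0.0035,-0.001,0.02,0,0,-9.6,0.7,-0.0035,-0.001,0.05,0,0,-9.6,0.7,-0.0035,-0.001,0.08,0,0,-9.6,0.7,-0.0035,-0.001,0.094,0,0,-9.6,0.7,-0.0035,-0.001,0.094,0,0,-9.6,0.7])

```text
t: 33.5
eef_pos: [0.6514, -0.0213, 0.162]
tool_rot: [-0.002, 0.032, 1.0, -0.0]
contact_force: [-1.0, -0.4, -0.0]
gripper_width: 0.702
grasp_force: 0.0
```

```bash
python3 -c "
from h import *
go(.652,-.021,.163,86.4);o=get_obs();print(o['contact_force'])"
```

```text
cmd [-0.0006  0.0004 -0.001 ] [-0.01 -0.25 -0.01] at [ 0.6514 -0.0213  0.162 ] q7 1.37 t 33.5
[-0.98771171 -0.36189639 -0.00508986]
```

Emit:
arm_command(commands=[0,0,0,0,0,0,0,0,0,0,0,0,0,0,0,0,0,0,0,0,0,0,0,0,0,0,0,0,0,0,0,0,0,0,0,0,0,0,0,0,0,0,0,0,0,0,0,0,0], force=90)

```text
t: 34.2
eef_pos: [0.6548, -0.0221, 0.166]
tool_rot: [0.002, 0.032, 0.999, 0.0]
contact_force: [0.2, -0.7, 6.0]
gripper_width: 0.271
grasp_force: 87.6
```

Emit:
arm_command(commands=[0,0,-0.012,0,0,0,0,0,0,-0.023,0,0,0,0,0,0,-0.023,0,0,0,0,0,0,-0.023,0,0,0,0])

```text
t: 34.6
eef_pos: [0.6535, -0.0222, 0.1872]
tool_rot: [0.0, 0.032, 0.999, -0.0]
contact_force: [-0.0, -0.8, -4.7]
gripper_width: 0.273
grasp_force: 88.1
```

Emit:
arm_command(commands=[0.015,0,0,0,0,0,0,0.03,0,0,0,0,0,0,0.05,0,0,0,0,0,0,0.07,0,0,0,0,0,0,0.07,0,0,0,0,0,0,0.07,0,-0.03,0,0,0,0,0.07,0,-0.05,0,0,0,0,0.07,0,-0.05,0,0,0,0])

```text
t: 35.4
eef_pos: [0.5859, -0.0175, 0.2396]
tool_rot: [0.003, 0.032, 0.999, 0.0]
contact_force: [0.7, -0.2, -4.3]
gripper_width: 0.271
grasp_force: 88.6
```

```bash
python3 -c "
from h import *
x,y,yaw,_=np.load('stand.npy');x-=.0025;y+=.0025
for n,ly in(('R',-.115),('L',-.015)): print(n,x-np.sin(yaw)*ly,y+np.cos(yaw)*ly)
cam('wrist','k1');cam('side','k2')
ly=-.115;go(x-np.sin(yaw)*ly,y+np.cos(yaw)*ly,.24,93.9);o=get_obs();print(o['contact_force'],o['gripper_width'])"
```

```text
R 0.46257873626710966 -0.16906716611020228
L 0.4556899987388851 -0.0693047217973887
cmd [ 0.1112 -0.1589 -0.0037] [-0.   -0.   -7.59] at [ 0.5837 -0.0177  0.2363] q7 1.37 t 35.5
[-0.32377088 -0.69426764 -4.90651579] 0.27042236705976436
```

Emit:
arm_command(commands=[0.03,-0.035,-0.003,0,0,-2,0,0.06,-0.08,-0.003,0,0,-4,0,0.09,-0.12,-0.003,0,0,-6,0,0.1112,-0.1589,-0.003,0,0,-7.6,0,0.1112,-0.1589,-0.003,0,0,-7.6,0,0.1112,-0.1589,-0.003,0,0,-7.6,0,0.1112,-0.1589,-0.003,0,0,-7.6,0])

```text
t: 36.2
eef_pos: [0.4628, -0.1681, 0.2391]
tool_rot: [-0.0, -0.035, 0.999, 0.0]
contact_force: [-0.3, 0.6, -4.0]
gripper_width: 0.275
grasp_force: 89.0
```

```bash
python3 -c "
from h import *
go(.463,-.1685,.195,93.9);o=get_obs();print(o['contact_force'],o['gripper_width'])"
```

```text
cmd [-0.0002 -0.0005  0.0441] [ 0.05 -0.04  0.07] at [ 0.4628 -0.1681  0.2391] q7 1.84 t 36.2
[-0.30514308  0.64069553 -3.98761218] 0.27529790825003436
```

Emit:
arm_command(commands=[0,0,0.02,0,0,0,0,0,0,0.035,0,0,0,0,0,0,0.045,0,0,0,0,0,0,0.049,0,0,0,0,0,0,0.049,0,0,0,0])

```text
t: 36.7
eef_pos: [0.4626, -0.1685, 0.1904]
tool_rot: [-0.0, -0.035, 0.999, 0.0]
contact_force: [0.8, 0.2, -4.0]
gripper_width: 0.271
grasp_force: 89.0
```

Emit:
arm_command(commands=[0,0,0.002,0,0,0,0,0,0,0.004,0,0,0,0,0,0,0.004,0,0,0,0])

```text
t: 37.0
eef_pos: [0.4633, -0.1695, 0.1878]
tool_rot: [0.001, -0.034, 0.999, -0.0]
contact_force: [-0.3, -0.2, -0.4]
gripper_width: 0.277
grasp_force: 89.2
```

Emit:
arm_command(commands=[0,0,0.0005,0,0,0,0.6,0,0,0.0005,0,0,0,0.6,0,0,0.0005,0,0,0,0.6,0,0,0.0005,0,0,0,0.6,0,0,-0.03,0,0,0,0.6,0,0,-0.08,0,0,0,0.6,0,0,-0.11,0,0,0,0.6,0,0,-0.11,0,0,0,0.6])

```text
t: 37.8
eef_pos: [0.465, -0.1696, 0.3017]
tool_rot: [0.004, -0.034, 0.999, -0.001]
contact_force: [-0.2, 0.2, 0.2]
gripper_width: 0.604
grasp_force: 0.0
```

```bash
python3 - <<'E'
from h import *
c=cam('scene','scene3');d=cam('side','side3')
for n0,c,pts in(('scene0',c,[(280.5,175)]),('side0',d,[(328,153.7)])):
    A=load(n0)['img'];B=c['img']
    for u,v in pts:
        u0,v0=int(u)-14,int(v)-12;T=A[v0:v0+46,u0:u0+28];r=cv2.matchTemplate(B[v0-40:v0+86,u0-40:u0+68],T,cv2.TM_CCOEFF_NORMED);_,m,_,l=cv2.minMaxLoc(r);print(n0,m,l[0]-40,l[1]-40)
print(get_obs()['gripper_width']);go(.663,.158,.29,86.4)
E
```

```text
scene0 0.9648334980010986 0 0
side0 0.8239750862121582 2 0
0.5999152156344086
cmd [-0.2222  0.3127  0.0075] [-0.02  0.08  7.51] at [ 0.4626 -0.1691  0.2974] q7 1.85 t 37.9
```

Emit:
arm_command(commands=[-0.2222,0.3127,0.008,0,0,7.5,0.7,-0.2222,0.3127,0.008,0,0,7.5,0.7,-0.2222,0.3127,0.008,0,0,7.5,0.7,-0.2222,0.3127,0.008,0,0,7.5,0.7,-0.2222,0.3127,0.008,0,0,7.5,0.7,-0.2222,0.3127,0.008,0,0,7.5,0.7,-0.2222,0.3127,0.008,0,0,7.5,0.7,-0.2222,0.3127,0.008,0,0,7.5,0.7])

```text
t: 38.7
eef_pos: [0.6626, 0.1616, 0.2862]
tool_rot: [-0.002, 0.03, 1.0, 0.0]
contact_force: [0.6, 0.1, 0.0]
gripper_width: 0.702
grasp_force: 0.0
```

Emit:
arm_command(commands=[0,0,0,0,0,0,0.7,0,0,0,0,0,0,0.7])

```text
t: 38.9
eef_pos: [0.6619, 0.1588, 0.2863]
tool_rot: [-0.002, 0.03, 1.0, -0.001]
contact_force: [0.6, -1.7, -0.3]
gripper_width: 0.698
grasp_force: 0.0
```

```bash
python3 - <<'E'
from h import *
go(.663,.158,.163,86.4)
E
```

```text
cmd [-0.0016 -0.0006  0.1233] [-0.07 -0.22  0.12] at [0.6619 0.1588 0.2863] q7 1.09 t 38.9
```

Emit:
arm_command(commands=[-0.001,-0.001,0.04,0,0,0,0.7,-0.001,-0.001,0.08,0,0,0,0.7,-0.001,-0.001,0.11,0,0,0,0.7,-0.001,-0.001,0.123,0,0,0,0.7,-0.001,-0.001,0.123,0,0,0,0.7,-0.001,-0.001,0.123,0,0,0,0.7])

```text
t: 39.5
eef_pos: [0.6644, 0.1565, 0.1673]
tool_rot: [0.001, 0.032, 0.999, 0.0]
contact_force: [-0.1, -0.1, -0.1]
gripper_width: 0.7
grasp_force: 0.0
```

Emit:
arm_command(commands=[0,0,0,0,0,0,0,0,0,0,0,0,0,0,0,0,0,0,0,0,0,0,0,0,0,0,0,0,0,0,0,0,0,0,0,0,0,0,0,0,0,0,0,0,0,0,0,0,0])

```text
t: 40.2
eef_pos: [0.6648, 0.1573, 0.1678]
tool_rot: [0.001, 0.031, 1.0, 0.0]
contact_force: [-0.9, -0.7, 6.7]
gripper_width: 0.275
grasp_force: 87.6
```

```bash
python3 - <<'E'
from h import *
go(.663,.158,.163,86.4);o=get_obs();print(o['gripper_width'],o['grasp_force'],o['contact_force'])
E
```

```text
cmd [0.0019 0.0006 0.0048] [0.05 0.17 0.01] at [0.6648 0.1573 0.1678] q7 1.06 t 40.2
0.2752799370242391 87.649587392807 [-0.88460704 -0.70074717  6.7101107 ]
```

Emit:
arm_command(commands=[0,0,-0.012,0,0,0,0,0,0,-0.023,0,0,0,0,0,0,-0.023,0,0,0,0,0,0,-0.023,0,0,0,0])

```text
t: 40.6
eef_pos: [0.6637, 0.157, 0.1891]
tool_rot: [0.0, 0.031, 1.0, 0.0]
contact_force: [-0.0, -0.1, -4.1]
gripper_width: 0.273
grasp_force: 88.3
```

Emit:
arm_command(commands=[0.015,0,0,0,0,0,0,0.03,0,0,0,0,0,0,0.05,0,0,0,0,0,0,0.07,0,0,0,0,0,0,0.07,0,0,0,0,0,0,0.07,0,-0.04,0,0,0,0,0.07,0,-0.08,0,0,0,0,0.07,0,-0.08,0,0,0,0])

```text
t: 41.4
eef_pos: [0.5973, 0.1626, 0.275]
tool_rot: [0.005, 0.032, 0.999, 0.002]
contact_force: [2.5, 0.1, -3.9]
gripper_width: 0.274
grasp_force: 89.1
```

```bash
python3 -c "
from h import *
go(.456,-.0687,.27,93.9);o=get_obs();print(o['contact_force'],o['gripper_width'])"
```

```text
cmd [ 0.1265 -0.2398  0.0028] [ 0.2   0.57 -7.51] at [0.5973 0.1626 0.275 ] q7 1.05 t 41.4
[ 2.54419082  0.07225981 -3.93091781] 0.27425811661906857
```

Emit:
arm_command(commands=[0.025,-0.048,0,0,0,-1.5,0,0.05,-0.095,0,0,0,-3,0,0.075,-0.142,0,0,0,-4.5,0,0.1,-0.19,0,0,0,-6,0,0.1265,-0.24,0,0,0,-7.5,0,0.1265,-0.24,0,0,0,-7.5,0,0.1265,-0.24,0,0,0,-7.5,0,0.1265,-0.24,0,0,0,-7.5,0])

```text
t: 42.2
eef_pos: [0.4527, -0.0704, 0.2686]
tool_rot: [0.0, -0.034, 0.999, 0.0]
contact_force: [0.8, 0.8, -4.3]
gripper_width: 0.273
grasp_force: 89.5
```

```bash
python3 -c "
from h import *
go(.456,-.0687,.20,93.9);o=get_obs();print(o['contact_force'],o['gripper_width'])"
```

```text
cmd [-0.0034  0.0014  0.0686] [ 0.02  0.01 -0.06] at [ 0.4527 -0.0704  0.2686] q7 1.64 t 42.2
[ 0.78566841  0.78332332 -4.30849704] 0.27304951406825095
```

Emit:
arm_command(commands=[-0.003,0.001,0.03,0,0,0,0,-0.003,0.001,0.06,0,0,0,0,-0.003,0.001,0.07,0,0,0,0,-0.003,0.001,0.076,0,0,0,0,-0.003,0.001,0.076,0,0,0,0])

```text
t: 42.7
eef_pos: [0.456, -0.0684, 0.1929]
tool_rot: [-0.0, -0.035, 0.999, 0.0]
contact_force: [0.2, 0.1, -4.5]
gripper_width: 0.272
grasp_force: 89.4
```

Emit:
arm_command(commands=[0,0,0.002,0,0,0,0,0,0,0.004,0,0,0,0,0,0,0.004,0,0,0,0])

```text
t: 43.0
eef_pos: [0.4566, -0.0691, 0.19]
tool_rot: [0.001, -0.034, 0.999, -0.0]
contact_force: [0.3, 0.3, -1.8]
gripper_width: 0.272
grasp_force: 89.7
```

Nearly supported. I'll lower it 1.5 mm more, then release.

Emit:
arm_command(commands=[0,0,0.0015,0,0,0,0,0,0,0.0015,0,0,0,0,0,0,0.0015,0,0,0,0.6,0,0,0.0015,0,0,0,0.6,0,0,0.0015,0,0,0,0.6,0,0,0.0015,0,0,0,0.6,0,0,-0.03,0,0,0,0.6,0,0,-0.07,0,0,0,0.6])

```text
t: 43.8
eef_pos: [0.454, -0.0689, 0.2581]
tool_rot: [-0.002, -0.034, 0.999, 0.0]
contact_force: [0.7, 0.0, 0.4]
gripper_width: 0.596
grasp_force: 0.0
```

Emit:
arm_command(commands=[-0.05,0.05,-0.04,0,0,0,0.6,-0.1,0.1,-0.04,0,0,0,0.6,-0.1,0.2,-0.04,0,0,0,0.8,-0.1,0.25,-0.04,0,0,0,0.8,-0.1,0.25,-0.04,0,0,0,0.8,-0.1,0.25,-0.04,0,0,0,0.8,-0.1,0.25,-0.04,0,0,0,0.8])

```text
t: 44.5
eef_pos: [0.5371, 0.1944, 0.2989]
tool_rot: [-0.0, -0.039, 0.999, 0.002]
contact_force: [-0.1, 0.3, -0.4]
gripper_width: 0.8
grasp_force: 0.0
```

```bash
python3 - <<'E'
from h import *
cam('scene','f1');cam('side','f2')
a=cv2.resize(cv2.imread('pics/f1.png')[155:365,150:420],(400,311),interpolation=cv2.INTER_CUBIC)
b=cv2.resize(cv2.imread('pics/f2.png')[140:380,190:390],(400,480),interpolation=cv2.INTER_CUBIC)
o=np.zeros((480,800,3),np.uint8);o[:311,:400]=a;o[:,400:]=b;cv2.imwrite('pics/fin.png',o);o=get_obs();print(o['t'],o['eef_pos'],o['contact_force'])
E
```

```text
44.6 [0.53794507 0.18792703 0.29845584] [-0.35897791 -0.50066949  0.11111361]
```

View pics/fin.png

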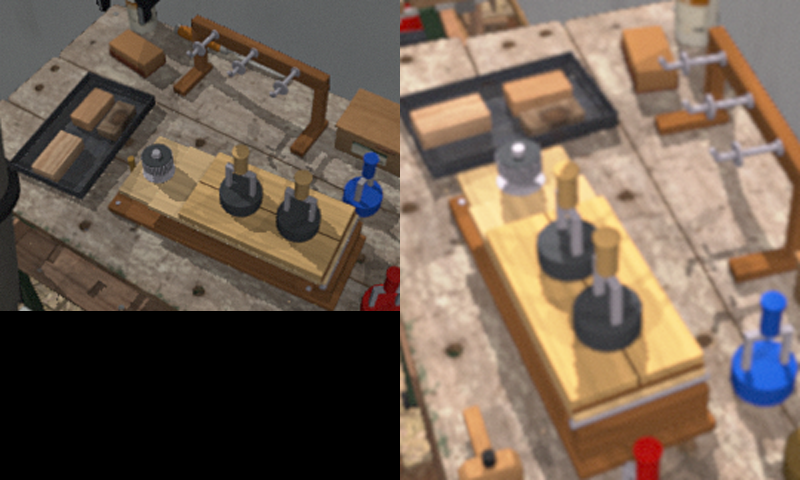

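```bash
python3 - <<'E'
from h import *
S,D=load('f1'),load('f2');x,y,yaw,_=np.load('stand.npy')
for s,d in(((312,256.3),(274,224)),((354.5,272.5),(293,258.5))):
    p=tri((S,*s),(D,*d));c,n=np.cos(yaw),np.sin(yaw);print(p,'local',c*(p[0]-x)+n*(p[1]-y),-n*(p[0]-x)+c*(p[1]-y))
a=read_camera('scene')['img'].astype(int);print(abs(a-S['img']).max(2)[200:330,210:400].max())
E
```

```text
[ 0.45903056 -0.06761672  0.21948265] local 0.0011270607226334661 -0.010879849039788449
[ 0.46425415 -0.16999137  0.22078992] local -0.0007140738807875358 -0.11337114133366735
57
```

```bash
python3 -c "
from station import hand_in
print(hand_in())"
```

```text
the job is handed in; nothing more can be done
None
```

I've handed the job in: all three offcuts are in the scrap tray, the plate end is flush with the gauge post to within about 1 mm as measured, and both weights stand upright on the panel within about 1 mm of the seam; nothing is gripped, and the wax tin and sanding block were not touched.

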